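# Bank the returned deposit tokens in the token box

### The job

The customers' deposit tokens lie on the counter. Lift the red shutter of the token box out of its notch, shift it along and drop it into the other notch so that the slot is open; post every token edge-on through the slot into the box; then bring the shutter back over the slot and let it drop fully home in its notch. Leave the other goods on the counter where they stand.

Things in the scene. Friction and masses are not known exactly. Their poses are not given: they have to be found in the camera images.
- token_box: Token box of grey sheet metal with a clear front window, fixed, 136 deep x 176 wide x 196 mm high. Origin on its underside below the foot of the chute; -x is its front, y runs along the slot. Flat deck (x -60 to 0) 120 mm up; a groove at x -17 to 0 holds the slot (y -73 to -9) and the open notch (y 9 to 73), parted by a solid bridge. Guide rail on the deck at x = -30: 3 mm thick, 14 high.
- chute (a point): Point on the face of the chute, 30 mm higher than the deck and 30 mm behind the chute's foot, in line with the slot's centre. The chute is bare metal, as wide as the box, and rises at 45 degrees from the slot's rear edge (box x = 0) to 74 mm above the deck; its face looks to the front (box -x) and up. A token laid on it slides down by itself and, in line with the slot, through it. Axes as the box.
- slot (a point): Centre of the slot's mouth, level with the deck, at the chute's foot: 64 mm long (box y), 17 mm wide (box x), in 3 mm sheet, open into the hollow box, where a sloping inner floor lets the posted tokens run to the back. Axes as the box.
- closed_notch (a point): Where the shutter's origin lies when the shutter is home over the slot; level with the deck. Axes as the box.
- open_notch (a point): Where the shutter's origin lies when it is home in the open notch and the slot is clear; 82 mm along +y of the box from closed_notch, level with the deck. The notch is a blind pocket 64 x 17 mm, 9.5 mm deep. Axes as the box.
- shutter: Loose red shutter, 40 to 85 g, starts home over the slot. Its flange, 24 x 74 x 5 mm (x, y, z), rests on the deck between chute and guide rail; under it a tongue 12 x 58 mm reaches 8 mm down into slot or notch (2.5 to 3 mm play all round), so lift it about 11 mm to shift it. Origin under the flange's centre; the tongue's centre lies 5 mm to its +x. Axes as the box.
- shutter_tab (a point): Centre of the shutter's upright grip tab, 20 mm above the shutter's origin. The tab is 12 mm (x) by 28 mm (y) and reaches from 5 to 35 mm above the shutter's origin; pinch it from above across its 28 mm, with the fingers in line along y. Axes as the box.
- token0_c (a point): Green plastic deposit token: flat disc, 50 mm across, 8 mm thick, 20 g; this point is its centre, z is normal to its faces. Lies flat on the counter; may be absent.
- token1_c (a point): Green plastic deposit token: flat disc, 50 mm across, 8 mm thick, 20 g; this point is its centre, z is normal to its faces. Lies flat on the counter; may be absent.
- token2_c (a point): Green plastic deposit token: flat disc, 50 mm across, 8 mm thick, 20 g; this point is its centre, z is normal to its faces. Lies flat on the counter; may be absent.
- token3_c (a point): Green plastic deposit token: flat disc, 50 mm across, 8 mm thick, 20 g; this point is its centre, z is normal to its faces. Lies flat on the counter; may be absent.
- token4_c (a point): Green plastic deposit token: flat disc, 50 mm across, 8 mm thick, 20 g; this point is its centre, z is normal to its faces. Lies flat on the counter; may be absent.
- token5_c (a point): Green plastic deposit token: flat disc, 50 mm across, 8 mm thick, 20 g; this point is its centre, z is normal to its faces. Lies flat on the counter; may be absent.
- token6_c (a point): Green plastic deposit token: flat disc, 50 mm across, 8 mm thick, 20 g; this point is its centre, z is normal to its faces. Lies flat on the counter; may be absent.
- curd_wheel: Pressed curd disc, cream-coloured with fluted rim, 112 mm across, 35 high; to be left alone. Origin under its centre.
- small_cup: Clear cup of yellow butterfat, 65 mm across, 84 high; to be left alone. Origin under its centre.
- ink_bottle: Small white and pink ink bottle with black cap, 33 mm across, 62 high; to be left alone. Origin under its centre.
Mind the look-alikes: they are no part of the job. What is shaped like the part that bears token6_c but grey or orange is not meant. Leave any pink look-alike of the part that bears token5_c alone.

How it is judged:
On the way, in this order (a step that is already met when the one before it is completed fails the run):
1. the shutter rests down in the open notch, the slot is clear (horizontal distance between shutter and open_notch below 0.007 m and z of shutter in the frame of open_notch between -0.003 and 0.003 m and angle between the y axis of shutter and the y axis of token_box, either way round below 0.14 rad and angle between shutter's own z axis and vertical below 0.12 rad and linear speed of shutter below 0.02 m/s), for 0.2 s.
2. every token lies inside the box (x of token0_c in the frame of token_box between -0.058 and 0.075 m and y of token0_c in the frame of token_box between -0.086 and 0.086 m and z of token0_c in the frame of token_box between 0.003 and 0.085 m and x of token1_c in the frame of token_box between -0.058 and 0.075 m and y of token1_c in the frame of token_box between -0.086 and 0.086 m and z of token1_c in the frame of token_box between 0.003 and 0.085 m and x of token2_c in the frame of token_box between -0.058 and 0.075 m and y of token2_c in the frame of token_box between -0.086 and 0.086 m and z of token2_c in the frame of token_box between 0.003 and 0.085 m and x of token3_c in the frame of token_box between -0.058 and 0.075 m and y of token3_c in the frame of token_box between -0.086 and 0.086 m and z of token3_c in the frame of token_box between 0.003 and 0.085 m and x of token4_c in the frame of token_box between -0.058 and 0.075 m and y of token4_c in the frame of token_box between -0.086 and 0.086 m and z of token4_c in the frame of token_box between 0.003 and 0.085 m and x of token5_c in the frame of token_box between -0.058 and 0.075 m and y of token5_c in the frame of token_box between -0.086 and 0.086 m and z of token5_c in the frame of token_box between 0.003 and 0.085 m and x of token6_c in the frame of token_box between -0.058 and 0.075 m and y of token6_c in the frame of token_box between -0.086 and 0.086 m and z of token6_c in the frame of token_box between 0.003 and 0.085 m), for 0.2 s.
3. the shutter rests fully home in the closed notch, over the slot (horizontal distance between shutter and closed_notch below 0.007 m and z of shutter in the frame of closed_notch between -0.003 and 0.003 m and angle between the y axis of shutter and the y axis of token_box, either way round below 0.14 rad and angle between shutter's own z axis and vertical below 0.12 rad and linear speed of shutter below 0.02 m/s), for 0.2 s.
At the end, for the whole second after the job is handed in: every token is inside the box, below its deck (token centre between 3 and 85 mm above the box's underside), and the shutter lies at rest fully home in the closed notch: within 7 mm of it in plan, 3 mm in height, 8 degrees in direction and 7 degrees of level (all of step 2 and all of step 3); the robot touches nothing.
It fails at once if the curd wheel is moved by more than 3 cm (distance of curd_wheel from where it was at the start of the episode above 0.03 m).
It fails at once if the small cup is moved by more than 3 cm (distance of small_cup from where it was at the start of the episode above 0.03 m).
It fails at once if the ink bottle is moved by more than 3 cm (distance of ink_bottle from where it was at the start of the episode above 0.03 m).
Of token0, token1, token2, token3, token4, token5, token6 only 5 to 7 are there at a start; the rules pass over those that are not, and their reading is None.
At some moment in a run one of token0, token1, token2, token3, token4, token5, token6 may be knocked a few centimetres aside while the robot is not near it.
Once in a run the grip may slacken for a moment while it holds something.
It also fails if it takes over 210 s, if anything falls off the work surface, if the arm or the gripper's body presses on something with over 40 N, if the wrist force passes 120 N, or if a joint passes its speed limit or range.

### The arm

A 6-joint arm with a two-finger parallel gripper is mounted at the origin on a cart in front of the work surface, level with it; the furniture and walls round the work are solid. World frame = base frame: x ahead of the robot, y to its left, z up, the work surface at z = 0. Lengths are in m, angles in rad, forces in N, time in s.
With the tool pointing down it reaches from about 0.425 to 0.95 m from the base axis. Payload 14.7 kg.
Tool frame: the origin (TCP) lies on the centre line of the jaws, within the pads' length; the fingertips stand 11 mm ahead of it and the grasp point (between the pads) lies 8 mm behind it; x points along the fingers, y is the direction in which the jaws open and shut, and the axes are right-handed (so a half turn about x gives the same grasp; the last joint's range is limited). The gripper opens to 85 mm and grips with 20 to 120 N. Pads are 22 mm wide; open, the fingers measure 114 mm over their backs; the gripper's body (76 mm by 85 mm) begins 54 mm behind the grasp point. The pads swing forward as they close: fully open they stand 13 mm farther back than shut.
Start: joints at [1.137, 0.48, 1.596, -0, 1.065, -0.047], TCP at [0.245, 0.602, 0.242] pointing down, gripper open.
Joint ranges: [-2.75, 2.75], [-0.82, 2.05], [0.23, 2.67], [-1.56, 4.7], [0.09, 2.69], [-2.92, 2.92]. Speed limits (rad/s): [1.89, 1.89, 2.39, 3.01, 3.01, 3.01].

### API

Orientations are given as a unit quaternion [w, x, y, z].
In Python, from plant import bot gives the robot as it stands. The module is installed in compiled form; this text tells all that it offers.
- The arm moves only by the tool servo_tool, never from a script. Its argument "series" is a list of rows, each an object of numbers: "tx", "ty", "tz": the shift along the tool's x, y, z in m; "spin": the turn about the tool's x in rad. A call has 1 to 12 rows; each row shifts and turns the commanded pose from where the row before left it, along the tool's axes as they then stand; what a row does not reach is not made up. A row lasts 1/8 s, in which the tool goes at most 62.5 mm and 10.7 degrees, less where a joint would pass 70% of its speed; a pose out of reach is approached as far as the arm can. A call is refused whole if a number of a shift passes 0.0625 or a number of a turn 0.188, either way. A call with a gripper value outside its range is refused whole. "fingers" is the opening, from 0 (shut) to 1 (fully open), set as the call begins (left out, the last holds). The fingers move at their own pace and stop on an object; "force" is the grip in N (left out, the last holds). Time passes only in rows, so rows that do not move let the fingers close. It gives the time, the measured TCP pose, the force and the opening at its end, in the units of the state.
- bot.read_state(): the state, without advancing time (a new reading comes with each control period).
- bot.read_camera(name): name is "side" or "top"; returns a dict with "img" (420x560x3 uint8, red, green, blue), "mtx" (3x3 intrinsics, pixels), "dist_coeffs" ([k1, k2, p1, p2, k3] as OpenCV has them; the pictures are not rectified), "world_from_camera" (4x4, takes a point from camera to world coordinates). Camera axes: x right, y down, z forward; pixel columns grow to the right and rows downward; lengths in m; the calibration is good to about 2 mm. A picture is of the moment at which its call begins. There is no depth.
- bot.job_done(): hands the job in, once; it reports no verdict.
The state is a dict: "t": time; "qpos": joint angles; "joint_vel": joint speeds; "effort": joint torques, N m; "tcp_pos": TCP position; "eef_rot": TCP orientation; "force": force on the tool from outside, world axes, zero at the start; "moment": the same for the moment, N m; "width": finger opening in m.
Only numpy, scipy, OpenCV 4.12 (cv2) and the standard library are available. Lean on these libraries where they do the work, as an engineer would, in place of code of your own. Each camera call takes 0.05 s, during which the arm holds its last target. There are 200 camera calls.

## Working session

There is one attempt and no reset: what is moved stays moved. The work goes in short steps, Python scripts to look and compute and a tool call to move; the robot and the scene stay as the last step left them, time stands still between calls to the robot, and variables do not carry over. Pictures are saved under pics/ and viewed, about 12 in all and at most 16, crops included, and the job is handed in when it is done.

Besides the shell and the picture viewer there is one more tool, called after "Call:" as a command line: name --argument value ..., lists and objects as JSON in quotes. servo_tool: Moves the arm, as the interface text tells. Its arguments: {"type":"object","properties":{"series":{"type":"array","items":{"type":"object","properties":{"tx":{"type":"number"},"ty":{"type":"number"},"tz":{"type":"number"},"spin":{"type":"number"}}}},"fingers":{"type":"number"},"force":{"type":"number"}},"required":["series"]}

```bash
mkdir -p pics
cat > h.py <<'E'
from plant import bot
import numpy as np, cv2
def cam(n): 
    c=bot.read_camera(n); return c
def save(c,p,crop=None,s=1):
    im=c["img"][:,:,::-1]
    if crop: x0,y0,x1,y1=crop; im=im[y0:y1,x0:x1]
    im=cv2.resize(im,None,fx=s,fy=s,interpolation=cv2.INTER_CUBIC); cv2.imwrite(p,im)
def plane(c,px,z):
    px=np.atleast_2d(np.array(px,float))
    u=cv2.undistortPoints(px[:,None],np.array(c["mtx"]),np.array(c["dist_coeffs"]))[:,0]
    T=np.array(c["world_from_camera"]); d=np.c_[u,np.ones(len(u))]@T[:3,:3].T; o=T[:3,3]
    return o+d*((z-o[2])/d[:,2])[:,None]
def proj(c,P):
    T=np.linalg.inv(np.array(c["world_from_camera"])); P=np.atleast_2d(P)
    return cv2.projectPoints(np.array(P,float),cv2.Rodrigues(T[:3,:3])[0],T[:3,3],np.array(c["mtx"]),np.array(c["dist_coeffs"]))[0][:,0]
E
python3 - <<'E'
from h import *
for n in("top","side"):
    c=cam(n); save(c,f"pics/{n}0.png",s=1.4)
    print(n,np.round(c["world_from_camera"],3).tolist(),np.round(c["mtx"],1).tolist(),c["dist_coeffs"])
s=bot.read_state();print(s)
E
```

```text
top [[-0.013, -0.984, 0.176, 0.25], [-0.996, 0.028, 0.081, -0.121], [-0.085, -0.174, -0.981, 1.708], [0.0, 0.0, 0.0, 1.0]] [[504.6, 0.0, 286.8], [0.0, 504.6, 213.4], [0.0, 0.0, 1.0]] [-0.00103418  0.          0.          0.          0.        ]
side [[-0.873, -0.28, 0.4, -0.212], [-0.488, 0.526, -0.697, 1.277], [-0.015, -0.803, -0.596, 1.193], [0.0, 0.0, 0.0, 1.0]] [[484.3, 0.0, 276.3], [0.0, 484.3, 211.5], [0.0, 0.0, 1.0]] [-0.08017944  0.          0.          0.          0.        ]
{'t': 0.1, 'qpos': array([ 1.13740506e+00,  4.80737813e-01,  1.59680502e+00, -1.07704194e-05,
        1.06510184e+00, -4.66116210e-02]), 'joint_vel': array([-5.61834917e-05, -2.84324859e-03, -9.44788984e-04,  1.16164179e-03,
        4.52066433e-04,  9.41213835e-04]), 'effort': array([ 1.98100846e-03, -9.52252007e+01, -4.31042182e+01, -2.68895083e-04,
        5.31910031e-03, -1.02387532e-04]), 'tcp_pos': array([0.24502762, 0.60166702, 0.24175906]), 'eef_rot': array([ 0.69384026,  0.13553256,  0.69401061, -0.13625671]), 'force': array([ 0.03544623, -0.75115909,  0.36682597]), 'moment': array([0.03144052, 0.00570731, 0.00431758]), 'width': 0.08544708490382505}
```

View pics/top0.png

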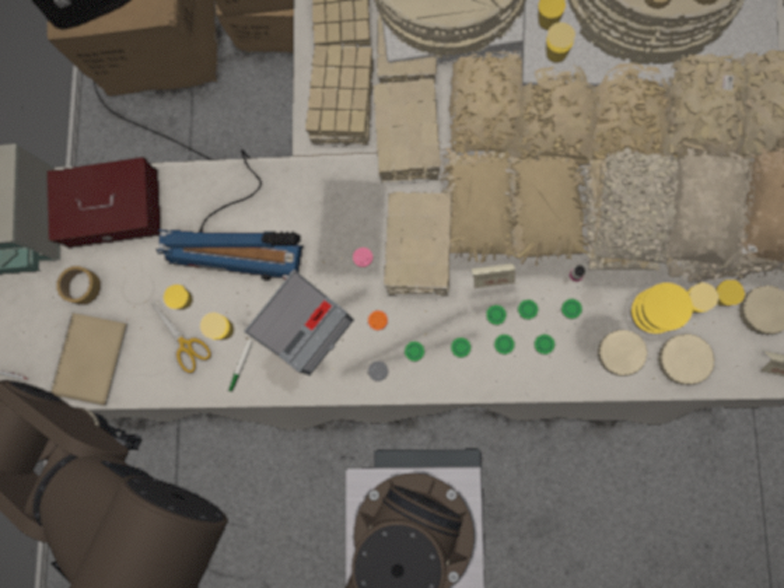

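View pics/side0.png

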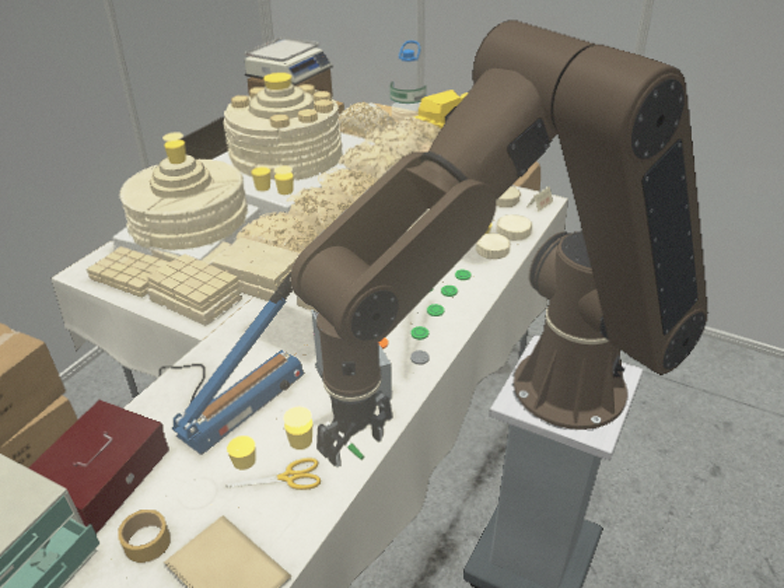

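Run:
```python
from h import *
c=cam("top"); save(c,"pics/box.png",(165,180,265,280),7)
im=c["img"]; hsv=cv2.cvtColor(im,cv2.COLOR_RGB2HSV)
def blobs(m,z,amin=40):
    n,l,s,ce=cv2.connectedComponentsWithStats(m.astype(np.uint8))
    for i in range(1,n):
        if s[i,4]>=amin:
            p=plane(c,ce[i],z)[0]; print(np.round(ce[i],1),s[i,4],s[i,2:4],np.round(p,3),round(np.hypot(p[0],p[1]),3))
H,S,V=[hsv[...,i].astype(int) for i in range(3)]
print("green");blobs((H>55)&(H<85)&(S>130),.006,20)
red=((H<6)|(H>172))&(S>150)&(V>150); print("red");blobs(red,.125,15)
from scipy.spatial.transform import Rotation as R
s=bot.read_state();q=s["eef_rot"];print(np.round(R.from_quat([q[1],q[2],q[3],q[0]]).as_matrix(),3))
```

```text
green
[376.8 220.6] 109 [12 12] [ 0.522 -0.285  0.006] 0.595
[407.9 220.2] 111 [13 12] [ 0.521 -0.388  0.006] 0.65
[354.  224.3] 109 [11 12] [ 0.512 -0.208  0.006] 0.552
[359.9 245.5] 107 [12 12] [ 0.439 -0.225  0.006] 0.493
[388.6 245.5] 114 [12 12] [ 0.437 -0.32   0.006] 0.542
[329.  247.7] 107 [11 12] [ 0.434 -0.121  0.006] 0.451
[295.8 250.5] 104 [12 12] [ 0.427 -0.009  0.006] 0.427
red
[226.7 224.7] 93 [17 19] [0.503 0.204 0.125] 0.543
[[-0.     0.377  0.926]
 [-0.001  0.926 -0.377]
 [-1.    -0.001 -0.   ]]
```

View pics/box.png

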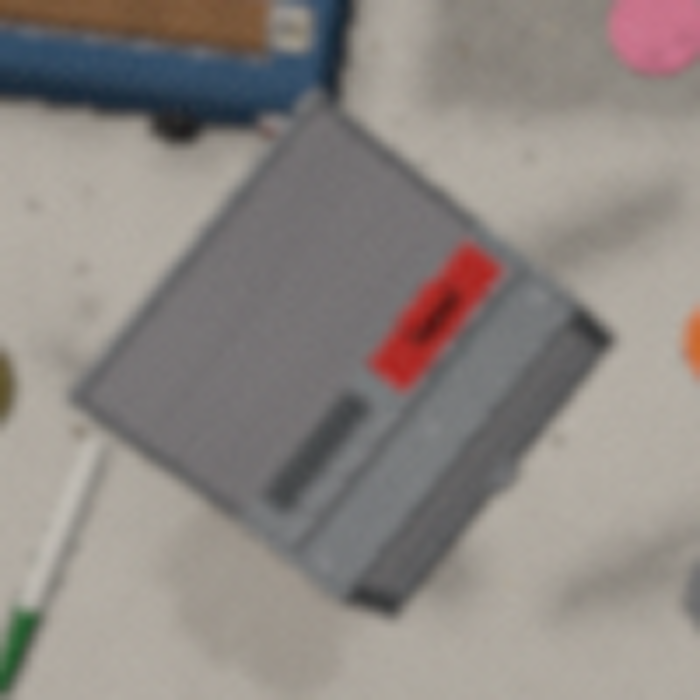

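```bash
cat > fit.py <<'E'
from h import *
c=cam("top")
obs=[((322,95),.194,(74,-88)),((75,398),.194,(74,88)),((466,243),.125,(0,-78)),((503,270),.125,(-26,-78)),((405,390),.125,(-26,-4)),((370,362),.125,(0,-4)),
((350,393),.12,(0,9)),((372,408),.12,(-17,9)),((285,512),.12,(-17,73)),((265,493),.12,(0,73)),((575,315),.12,(-60,-88)),((345,600),.12,(-60,88))]
W=np.array([plane(c,(p[0]/7+165-.5+.5/7,p[1]/7+180-.5+.5/7),z)[0][:2] for p,z,_ in obs]); B=np.array([o[2] for o in obs])/1000
def fit(i):
    w,b=W[i],B[i]; a=w-w.mean(0); d=b-b.mean(0)
    th=np.arctan2((d[:,0]*a[:,1]-d[:,1]*a[:,0]).sum(),(d*a).sum())
    R=np.array([[np.cos(th),-np.sin(th)],[np.sin(th),np.cos(th)]]); t=w.mean(0)-R@b.mean(0)
    return th,R,t,(w-b@R.T-t)@R*1000
th,R,t,r=fit(np.arange(len(B)))
print(np.degrees(th),t);print(np.round(r,1).tolist())
for i in ([0,1],[2,3,4,5],[6,7,8,9],[10,11],[0,1,10,11]): print(i,np.degrees(fit(i)[0]),fit(i)[2])
for n,p in dict(shut=(-13,-41),openn=(-13,41),slot=(-8.5,-41),chute=(30,-41)).items(): print(n,np.round(R@np.array(p)/1000+t,4))
E
python3 fit.py
```

```text
50.37094470597438 [0.47846133 0.23966767]
[[0.6, 1.5], [-0.5, -2.1], [-1.3, 1.9], [3.0, 0.9], [3.0, -2.2], [-1.8, -2.1], [-2.5, 1.9], [2.0, 0.8], [2.7, -1.5], [-1.3, -2.3], [-1.6, 6.3], [-2.2, -3.2]]
[0, 1] 50.75077852145049 [0.47905541 0.23920741]
[2, 3, 4, 5] 50.682402472991484 [0.47899536 0.23983694]
[6, 7, 8, 9] 49.52404537668581 [0.47853162 0.23913711]
[10, 11] 50.569353862084405 [0.47589715 0.2393274 ]
[0, 1, 10, 11] 50.26202362854957 [0.47735673 0.2393656 ]
shut [0.5017 0.2035]
openn [0.4386 0.2558]
slot [0.5046 0.207 ]
chute [0.5292 0.2366]
```

Call:
servo_tool --series '[{"spin":0.186},{"spin":0.186},{"spin":0.186},{"spin":0.186},{"spin":0.186},{"spin":0.186},{"spin":0.186},{"spin":0.186},{"spin":0.186},{"spin":0.186},{"spin":0.014},{}]' --fingers 0.65 --force 40

```text
$.series[0]: bad value
```

```bash
cat > go.py <<'E'
import sys; from h import *
from scipy.spatial.transform import Rotation as Ro
s=bot.read_state();q=s["eef_rot"];M=Ro.from_quat([q[1],q[2],q[3],q[0]]).as_matrix()
print("t",s["t"],"tcp",np.round(s["tcp_pos"],4),"yaw y",np.degrees(np.arctan2(M[1,1],M[0,1])).round(2),"w",round(s["width"],4),"F",np.round(s["force"],1),"q",np.round(s["qpos"],2))
th=np.radians(50.5);Bx=np.array([np.cos(th),np.sin(th)]);By=np.array([-Bx[1],Bx[0]]);O=np.array([.4785,.2397])
r=s["tcp_pos"][:2]-O; print("tcp in box mm",np.round([r@Bx*1000,r@By*1000,s["tcp_pos"][2]*1000],1))
for a in sys.argv[1:]:
    v=np.array(eval(a)); 
    if len(v)==2: v=np.r_[v,s["tcp_pos"][2]]
    print(a,"tool shift",np.round(M.T@(v-s["tcp_pos"]),4))
E
python3 go.py "[.5017,.2035]"
```

```text
t 0.2 tcp [0.2451 0.6018 0.2419] yaw y 67.84 w 0.0851 F [-0.6 -0.4 -0.1] q [ 1.14  0.48  1.6  -0.    1.07 -0.05]
tcp in box mm [130.9 410.4 241.9]
[.5017,.2035] tool shift [ 2.000e-04 -2.720e-01  3.879e-01]
```

Call:
servo_tool --series '[{"tx":0,"ty":0,"tz":0,"spin":0.186},{"tx":0,"ty":0,"tz":0,"spin":0.186},{"tx":0,"ty":0,"tz":0,"spin":0.186},{"tx":0,"ty":0,"tz":0,"spin":0.186},{"tx":0,"ty":0,"tz":0,"spin":0.186},{"tx":0,"ty":0,"tz":0,"spin":0.186},{"tx":0,"ty":0,"tz":0,"spin":0.186},{"tx":0,"ty":0,"tz":0,"spin":0.186},{"tx":0,"ty":0,"tz":0,"spin":0.186},{"tx":0,"ty":0,"tz":0,"spin":0.186},{"tx":0,"ty":0,"tz":0,"spin":0.014},{"tx":0,"ty":0,"tz":0,"spin":0}]' --fingers 0.65 --force 40

```text
t: 1.7
tcp_pos: [0.2451, 0.6019, 0.2422]
eef_rot: [-0.303, -0.639, -0.303, 0.639]
force: [0.1, -0.3, 0.5]
width: 0.0557
```

```bash
python3 go.py "[.5017,.2035]"
```

```text
t 1.7 tcp [0.2451 0.6019 0.2422] yaw y -39.3 w 0.0557 F [ 0.1 -0.3  0.5] q [ 1.14  0.48  1.6  -0.    1.07  1.82]
tcp in box mm [131.1 410.5 242.2]
[.5017,.2035] tool shift [1.000e-04 4.509e-01 1.458e-01]
```

Call:
servo_tool --series '[{"tx":0,"ty":0.0451,"tz":0.0146,"spin":0},{"tx":0,"ty":0.0451,"tz":0.0146,"spin":0},{"tx":0,"ty":0.0451,"tz":0.0146,"spin":0},{"tx":0,"ty":0.0451,"tz":0.0146,"spin":0},{"tx":0,"ty":0.0451,"tz":0.0146,"spin":0},{"tx":0,"ty":0.0451,"tz":0.0146,"spin":0},{"tx":0,"ty":0.0451,"tz":0.0146,"spin":0},{"tx":0,"ty":0.0451,"tz":0.0146,"spin":0},{"tx":0,"ty":0.0451,"tz":0.0146,"spin":0},{"tx":0,"ty":0.0451,"tz":0.0146,"spin":0},{"tx":0.03,"ty":0,"tz":0,"spin":0},{"tx":0.03,"ty":0,"tz":0,"spin":0}]'

```text
t: 3.2
tcp_pos: [0.5007, 0.2016, 0.1819]
eef_rot: [0.302, 0.64, 0.302, -0.639]
force: [-0.3, -0.2, -0.8]
width: 0.0554
```

```bash
python3 go.py "[.5017,.2035,.143]"
python3 - <<'E'
from h import *
c=cam("side"); p=proj(c,[[.5017,.2035,.14],[.4386,.2558,.12]]); print(p); x,y=p[0].astype(int)
save(c,"pics/s1.png",(max(x-60,0),y-60,x+60,y+40),6)
E
```

```text
t 3.2 tcp [0.5007 0.2016 0.1819] yaw y -39.41 w 0.0554 F [-0.3 -0.2 -0.8] q [ 0.33  0.4   1.91 -0.    0.83  1.01]
tcp in box mm [-15.3 -41.4 181.9]
[.5017,.2035,.143] tool shift [ 0.0389 -0.0005 -0.0021]
[[251.85101996 235.1507042 ]
 [260.07126691 254.27519107]]
```

View pics/s1.png

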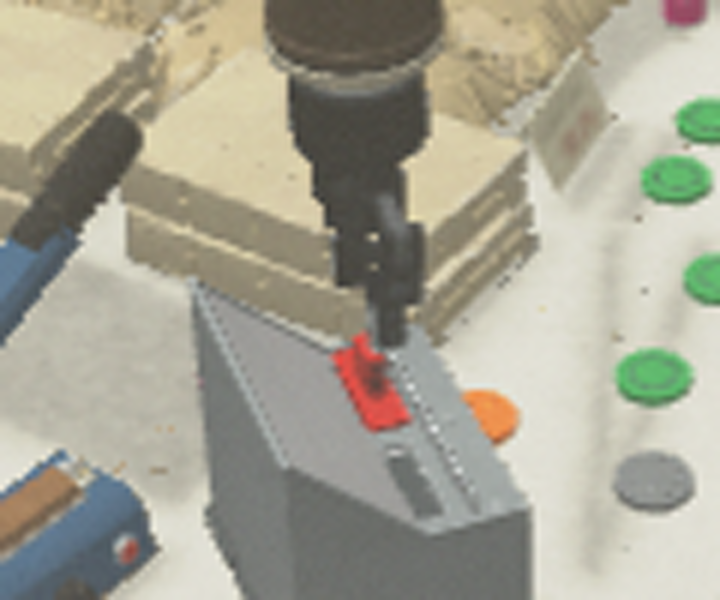

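Call:
servo_tool --series '[{"tx":0.02,"ty":0,"tz":-0.002,"spin":0},{"tx":0.019,"ty":0,"tz":0,"spin":0},{"tx":0,"ty":0,"tz":0,"spin":0}]'

```text
t: 3.62
tcp_pos: [0.5007, 0.2037, 0.1428]
eef_rot: [-0.302, -0.639, -0.302, 0.64]
force: [0.9, 0.0, 1.1]
width: 0.0553
```

Call:
servo_tool --series '[{"tx":0,"ty":0,"tz":0,"spin":0},{"tx":0,"ty":0,"tz":0,"spin":0},{"tx":0,"ty":0,"tz":0,"spin":0},{"tx":0,"ty":0,"tz":0,"spin":0},{"tx":0,"ty":0,"tz":0,"spin":0},{"tx":0,"ty":0,"tz":0,"spin":0}]' --fingers 0.0 --force 60

```text
t: 4.38
tcp_pos: [0.5019, 0.2041, 0.1446]
eef_rot: [0.302, 0.64, 0.302, -0.639]
force: [-2.0, 0.9, 5.9]
width: 0.0267
```

```bash
python3 go.py
```

```text
t 4.375 tcp [0.5019 0.2041 0.1446] yaw y -39.5 w 0.0267 F [-2.   0.9  5.9] q [0.33 0.45 1.94 0.   0.74 1.02]
tcp in box mm [-12.6 -40.7 144.6]
```

Call:
servo_tool --series '[{"tx":-0.01,"ty":0,"tz":0,"spin":0},{"tx":-0.01,"ty":0,"tz":0,"spin":0},{"tx":0,"ty":-0.02,"tz":0,"spin":0},{"tx":0,"ty":-0.02,"tz":0,"spin":0},{"tx":0,"ty":-0.02,"tz":0,"spin":0},{"tx":0,"ty":-0.022,"tz":0,"spin":0},{"tx":0,"ty":0,"tz":0,"spin":0},{"tx":0,"ty":0,"tz":0,"spin":0}]'

```text
t: 5.38
tcp_pos: [0.4379, 0.2563, 0.1633]
eef_rot: [0.302, 0.64, 0.302, -0.639]
force: [-0.1, -0.4, -0.7]
width: 0.0264
```

```bash
python3 go.py
python3 - <<'E'
from h import *
c=cam("side"); save(c,"pics/s2.png",(200,195,310,290),6)
c=cam("top"); hsv=cv2.cvtColor(c["img"],cv2.COLOR_RGB2HSV);H,S,V=[hsv[...,i].astype(int) for i in range(3)]
E
```

```text
t 5.375 tcp [0.4379 0.2563 0.1633] yaw y -39.48 w 0.0264 F [-0.1 -0.4 -0.7] q [ 0.47  0.39  2.   -0.    0.75  1.16]
tcp in box mm [-12.9  41.9 163.3]
```

View pics/s2.png

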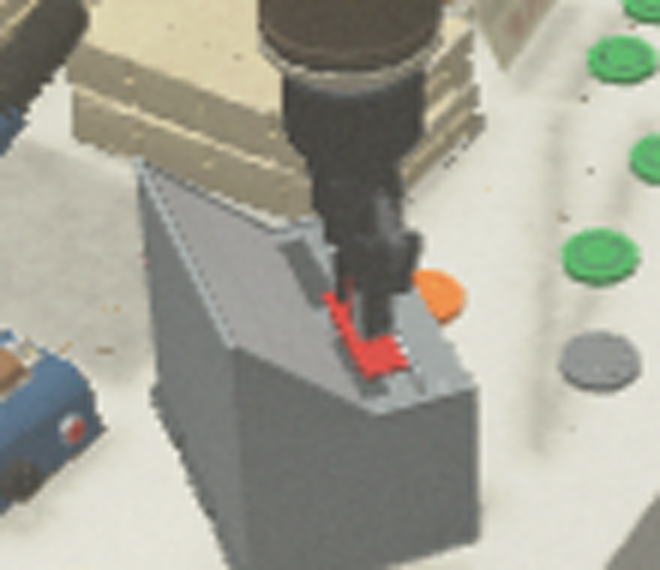

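Shutter is lifted and carried, above the open notch; slot visible at (300,265) crop. Lower it.

Call:
servo_tool --series '[{"tx":0.005,"ty":0,"tz":0,"spin":0},{"tx":0.005,"ty":0,"tz":0,"spin":0},{"tx":0.005,"ty":0,"tz":0,"spin":0},{"tx":0.003,"ty":0,"tz":0,"spin":0},{"tx":0,"ty":0,"tz":0,"spin":0},{"tx":0,"ty":0,"tz":0,"spin":0}]'

```text
t: 6.22
tcp_pos: [0.4382, 0.2561, 0.1454]
eef_rot: [0.301, 0.64, 0.301, -0.64]
force: [-0.5, -0.0, -0.4]
width: 0.0264
```

```bash
python3 go.py
```

```text
t 6.225 tcp [0.4382 0.2561 0.1454] yaw y -39.53 w 0.0264 F [-0.5 -0.  -0.4] q [ 0.47  0.41  2.01 -0.    0.71  1.16]
tcp in box mm [-13.   41.5 145.4]
```

Call:
servo_tool --series '[{"tx":0,"ty":0,"tz":0,"spin":0},{"tx":0,"ty":0,"tz":0,"spin":0},{"tx":0,"ty":0,"tz":0,"spin":0},{"tx":0,"ty":0,"tz":0,"spin":0},{"tx":-0.02,"ty":0,"tz":0,"spin":0},{"tx":-0.04,"ty":0,"tz":0,"spin":0},{"tx":-0.04,"ty":0,"tz":0,"spin":0},{"tx":0,"ty":0,"tz":0,"spin":0}]' --fingers 0.75

```text
t: 7.22
tcp_pos: [0.4396, 0.2568, 0.248]
eef_rot: [0.301, 0.641, 0.302, -0.638]
force: [0.2, 0.4, -0.4]
width: 0.064
```

```bash
cat > tok.py <<'E'
from h import *
c=cam("top")
hsv=cv2.cvtColor(c["img"],cv2.COLOR_RGB2HSV);H,S,V=[hsv[...,i].astype(int) for i in range(3)]
n,l,s,ce=cv2.connectedComponentsWithStats(((H>55)&(H<85)&(S>130)).astype(np.uint8))
for i in range(1,n):
    if s[i,4]>=15: print(np.round(ce[i],1),s[i,4],np.round(plane(c,ce[i],.006)[0],4))
E
python3 go.py  "[.427,-.009]"; python3 tok.py
python3 - <<'E'
from h import *
c=cam("side"); save(c,"pics/s3.png",(200,195,310,290),6)
E
```

```text
t 7.225 tcp [0.4396 0.2568 0.248 ] yaw y -39.53 w 0.064 F [ 0.2  0.4 -0.4] q [ 0.47  0.27  1.91 -0.    0.95  1.16]
tcp in box mm [-11.6  40.9 248. ]
[.427,-.009] tool shift [-0.0007  0.1595  0.213 ]
[376.8 220.6] 109 [ 0.5222 -0.285   0.006 ]
[407.9 220.2] 112 [ 0.5206 -0.3884  0.006 ]
[354.1 224.4] 110 [ 0.5109 -0.2083  0.006 ]
[359.9 245.5] 108 [ 0.4391 -0.2251  0.006 ]
[388.6 245.5] 114 [ 0.4368 -0.3202  0.006 ]
[328.9 247.7] 106 [ 0.434  -0.1213  0.006 ]
[295.9 250.5] 102 [ 0.4267 -0.0097  0.006 ]
```

View pics/s3.png

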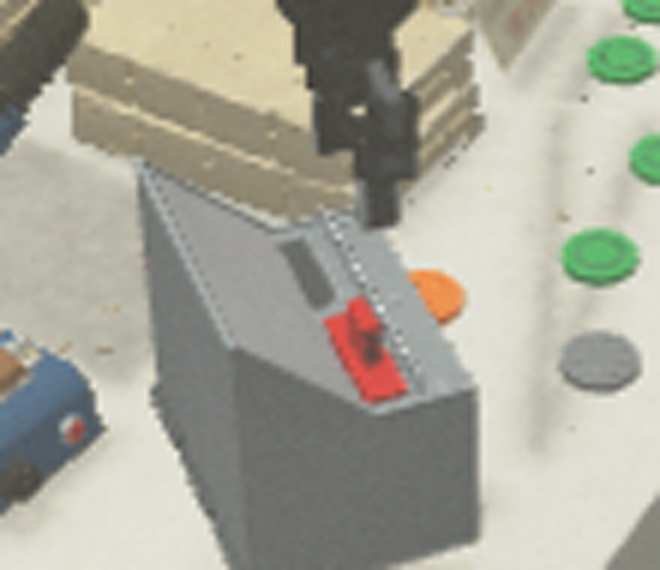

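Call:
servo_tool --series '[{"tx":0,"ty":0.0338,"tz":0.0422,"spin":0},{"tx":0,"ty":0.0338,"tz":0.0422,"spin":0},{"tx":0,"ty":0.0338,"tz":0.0422,"spin":0},{"tx":0,"ty":0.0338,"tz":0.0422,"spin":0},{"tx":0,"ty":0.0338,"tz":0.0422,"spin":0},{"tx":0,"ty":0.0338,"tz":0.0422,"spin":0},{"tx":0,"ty":0.0338,"tz":0.0422,"spin":0},{"tx":0.06,"ty":0,"tz":0,"spin":0},{"tx":0.06,"ty":0,"tz":0,"spin":0},{"tx":0.06,"ty":0,"tz":0,"spin":0},{"tx":0.02,"ty":0,"tz":0,"spin":0},{"tx":0,"ty":0,"tz":0,"spin":0}]'

```text
t: 8.82
tcp_pos: [0.4305, -0.1217, 0.0432]
eef_rot: [-0.3, -0.638, -0.303, 0.641]
force: [-0.1, -0.4, 0.8]
width: 0.0642
```

```bash
python3 go.py "[.434,-.1213,.014]"; python3 tok.py
```

```text
t 8.825 tcp [ 0.4305 -0.1217  0.0432] yaw y -39.54 w 0.0642 F [-0.1 -0.4  0.8] q [-0.34  0.55  2.21 -0.    0.39  0.35]
tcp in box mm [-309.4 -192.8   43.2]
[.434,-.1213,.014] tool shift [ 0.0292  0.0026 -0.0026]
[376.8 220.6] 109 [ 0.5222 -0.285   0.006 ]
[407.9 220.2] 111 [ 0.5208 -0.3885  0.006 ]
[360.9 244.9] 79 [ 0.441  -0.2286  0.006 ]
[388.6 245.5] 114 [ 0.4368 -0.3202  0.006 ]
```

Call:
servo_tool --series '[{"tx":0.01,"ty":0.0026,"tz":-0.0026,"spin":0},{"tx":0.012,"ty":0,"tz":0,"spin":0},{"tx":0.007,"ty":0,"tz":0,"spin":0},{"tx":0,"ty":0,"tz":0,"spin":0},{"tx":0,"ty":0,"tz":0,"spin":0}]'

```text
t: 9.5
tcp_pos: [0.4362, -0.1221, 0.0164]
eef_rot: [0.301, 0.64, 0.301, -0.64]
force: [0.5, 0.3, 0.4]
width: 0.0642
```

Call:
servo_tool --series '[{"tx":0,"ty":0,"tz":0,"spin":0},{"tx":0,"ty":0,"tz":0,"spin":0},{"tx":0,"ty":0,"tz":0,"spin":0},{"tx":0,"ty":0,"tz":0,"spin":0},{"tx":0,"ty":0,"tz":0,"spin":0}]' --fingers 0.3 --force 40

```text
t: 10.12
tcp_pos: [0.4373, -0.1227, 0.0186]
eef_rot: [0.302, 0.64, 0.301, -0.639]
force: [-8.3, -3.5, 64.1]
width: 0.0264
```

```bash
python3 go.py
```

```text
t 10.125 tcp [ 0.4373 -0.1227  0.0186] yaw y -39.53 w 0.0264 F [-8.3 -3.5 64.1] q [-0.34  0.6   2.21 -0.    0.33  0.35]
tcp in box mm [-305.8 -198.7   18.6]
```

Call:
servo_tool --series '[{"tx":-0.02,"ty":0,"tz":0,"spin":0},{"tx":-0.05,"ty":0,"tz":0,"spin":0},{"tx":-0.05,"ty":0,"tz":0,"spin":0},{"tx":0,"ty":0,"tz":0,"spin":0},{"tx":0,"ty":0,"tz":0,"spin":0}]' --fingers 0.8

```text
t: 10.75
tcp_pos: [0.4361, -0.122, 0.1364]
eef_rot: [0.302, 0.64, 0.301, -0.639]
force: [-0.7, -0.3, -0.2]
width: 0.0685
```

```bash
cat > toks.py <<'E'
from h import *
c=cam("side")
hsv=cv2.cvtColor(c["img"],cv2.COLOR_RGB2HSV);H,S,V=[hsv[...,i].astype(int) for i in range(3)]
n,l,s,ce=cv2.connectedComponentsWithStats(((H>55)&(H<85)&(S>130)).astype(np.uint8))
print("side")
for i in range(1,n):
    if s[i,4]>=15: print(np.round(ce[i],1),s[i,2:],np.round(plane(c,ce[i],.005)[0],4))
E
python3 toks.py;python3 tok.py; python3 go.py
```

```text
side
[376.8 220.6] 109 [ 0.5222 -0.285   0.006 ]
[407.9 220.2] 112 [ 0.5206 -0.3884  0.006 ]
[360.4 245.7] 96 [ 0.4384 -0.2267  0.006 ]
[388.6 245.5] 114 [ 0.4368 -0.3202  0.006 ]
t 10.85 tcp [ 0.4355 -0.1218  0.1355] yaw y -39.54 w 0.0684 F [ 0.  -1.1 -0.5] q [-0.34  0.37  2.14 -0.    0.63  0.35]
tcp in box mm [-306.3 -196.8  135.5]
```

```bash
sed -i 's/(H>55)&(H<85)&(S>130)/(H>45)\&(H<90)\&(S>90)/' toks.py; python3 toks.py
```

```text
side
[307.9 194.5] [ 9  6 47] [ 0.5243 -0.2844  0.005 ]
[330.1 195.7] [11  7 58] [ 0.4363 -0.3215  0.005 ]
[303.1 204.3] [11  7 63] [ 0.5103 -0.2101  0.005 ]
[320.3 207. ] [11  7 63] [ 0.4384 -0.2263  0.005 ]
[310.6 220.7] [12  8 73] [ 0.4332 -0.1235  0.005 ]
[299.4 237.2] [12  9 78] [ 0.4257 -0.0102  0.005 ]
[253.2 321.5] [ 9  9 26] [0.3639 0.4319 0.005 ]
```

Call:
servo_tool --series '[{"tx":0.05,"ty":-0.002,"tz":0.0015,"spin":0},{"tx":0.05,"ty":0,"tz":0,"spin":0},{"tx":0.018,"ty":0,"tz":0,"spin":0},{"tx":0.008,"ty":0,"tz":0,"spin":0},{"tx":0,"ty":0,"tz":0,"spin":0},{"tx":0,"ty":0,"tz":0,"spin":0}]' --fingers 0.75

```text
t: 11.65
tcp_pos: [0.4341, -0.1221, 0.0109]
eef_rot: [0.302, 0.64, 0.301, -0.639]
force: [0.1, -0.2, 0.3]
width: 0.0639
```

Call:
servo_tool --series '[{"tx":0,"ty":0,"tz":0,"spin":0},{"tx":0,"ty":0,"tz":0,"spin":0},{"tx":0,"ty":0,"tz":0,"spin":0},{"tx":0,"ty":0,"tz":0,"spin":0}]' --fingers 0.5 --force 40

```text
t: 12.15
tcp_pos: [0.4343, -0.1221, 0.0114]
eef_rot: [0.302, 0.64, 0.301, -0.639]
force: [-2.5, 0.7, 15.8]
width: 0.0475
```

```bash
python3 go.py
```

```text
t 12.15 tcp [ 0.4343 -0.1221  0.0114] yaw y -39.53 w 0.0475 F [-2.5  0.7 15.8] q [-0.34  0.61  2.22 -0.    0.31  0.35]
tcp in box mm [-307.3 -196.    11.4]
```

Call:
servo_tool --series '[{"tx":-0.04,"ty":0,"tz":0,"spin":0},{"tx":-0.053,"ty":0,"tz":0,"spin":0},{"tx":-0.053,"ty":0,"tz":0,"spin":0},{"tx":-0.053,"ty":0,"tz":0,"spin":0},{"tx":0,"ty":-0.0194,"tz":-0.0415,"spin":0},{"tx":0,"ty":-0.0194,"tz":-0.0415,"spin":0},{"tx":0,"ty":-0.0194,"tz":-0.0415,"spin":0},{"tx":0,"ty":-0.0194,"tz":-0.0415,"spin":0},{"tx":0,"ty":-0.0194,"tz":-0.0415,"spin":0},{"tx":0,"ty":-0.0194,"tz":-0.0415,"spin":0},{"tx":0,"ty":-0.0194,"tz":-0.0415,"spin":0},{"tx":0,"ty":-0.0194,"tz":-0.0415,"spin":0}]'

```text
t: 13.65
tcp_pos: [0.5255, 0.2345, 0.2101]
eef_rot: [0.302, 0.64, 0.301, -0.639]
force: [-0.0, -0.3, -0.7]
width: 0.047
```

```bash
python3 go.py "[.526,.2329,.187]"; python3 toks.py;  python3 - <<'E'
from h import *
c=cam("side"); save(c,"pics/s4.png",(200,175,330,275),6)
E
```

```text
t 13.65 tcp [0.5255 0.2345 0.2101] yaw y -39.52 w 0.047 F [-0.  -0.3 -0.7] q [ 0.37  0.41  1.81 -0.    0.92  1.06]
tcp in box mm [ 25.8 -39.6 210.1]
[.526,.2329,.187] tool shift [0.0231 0.0014 0.0009]
side
[319.5 182.8] [10  6 49] [ 0.5194 -0.3915  0.005 ]
[308.6 194.5] [10  6 53] [ 0.5217 -0.2863  0.005 ]
[330.1 195.6] [11  6 56] [ 0.4365 -0.3221  0.005 ]
[303.  204.3] [11  7 61] [ 0.5104 -0.2099  0.005 ]
[320.3 207. ] [11  7 63] [ 0.4384 -0.2263  0.005 ]
[236.3 223.8] [ 6  8 37] [0.6857 0.0342 0.005 ]
[299.4 237.2] [12  9 79] [ 0.4255 -0.01    0.005 ]
[253.3 321.8] [ 9  9 29] [0.3631 0.4327 0.005 ]
```

View pics/s4.png

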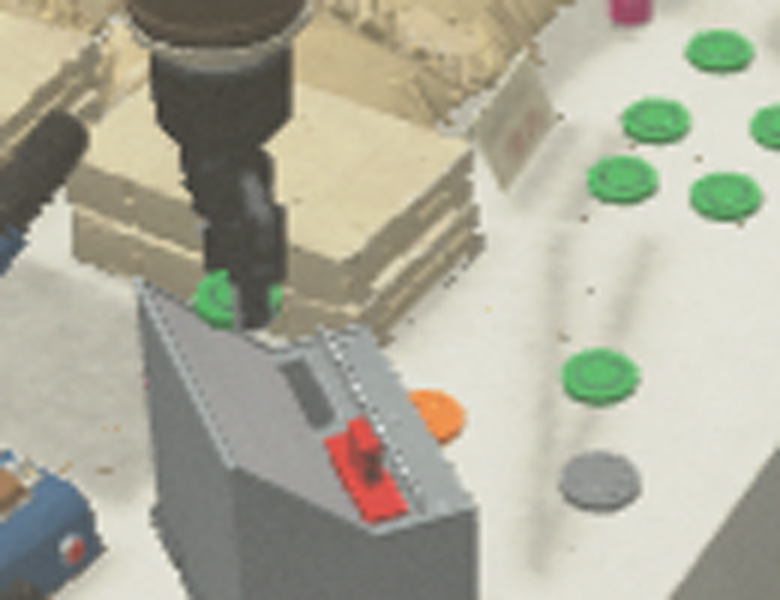

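Call:
servo_tool --series '[{"tx":0.012,"ty":0.001,"tz":0.001,"spin":0},{"tx":0.009,"ty":0,"tz":0,"spin":0},{"tx":0,"ty":0,"tz":0,"spin":0},{"tx":0,"ty":0,"tz":0,"spin":0}]'

```text
t: 14.25
tcp_pos: [0.5255, 0.2309, 0.1883]
eef_rot: [-0.301, -0.64, -0.301, 0.64]
force: [-0.4, -0.6, -0.9]
width: 0.0475
```

Call:
servo_tool --series '[{"tx":0,"ty":0,"tz":0,"spin":0},{"tx":0,"ty":0,"tz":0,"spin":0},{"tx":0,"ty":0,"tz":0,"spin":0},{"tx":-0.01,"ty":0,"tz":0,"spin":0},{"tx":-0.03,"ty":0,"tz":0,"spin":0},{"tx":0,"ty":0,"tz":0,"spin":0}]' --fingers 0.75

```text
t: 15.0
tcp_pos: [0.5268, 0.2321, 0.2309]
eef_rot: [0.302, 0.641, 0.301, -0.638]
force: [0.5, -0.4, 0.2]
width: 0.0638
```

```bash
python3 go.py "[.4257,-.0098]"; python3 toks.py;  python3 - <<'E'
from h import *
c=cam("side"); save(c,"pics/s5.png",(200,175,330,275),6)
E
```

```text
t 15.0 tcp [0.5268 0.2321 0.2309] yaw y -39.53 w 0.0638 F [ 0.5 -0.4  0.2] q [0.36 0.39 1.79 0.   0.96 1.05]
tcp in box mm [ 24.8 -42.1 230.9]
[.4257,-.0098] tool shift [-0.0007  0.076   0.2509]
side
[319.5 182.9] [10  6 48] [ 0.5191 -0.3911  0.005 ]
[308.6 194.5] [10  6 54] [ 0.5216 -0.2861  0.005 ]
[330.1 195.6] [11  6 56] [ 0.4365 -0.3221  0.005 ]
[302.9 204.3] [11  7 59] [ 0.5109 -0.2101  0.005 ]
[320.3 207. ] [11  7 62] [ 0.4384 -0.2265  0.005 ]
[299.4 237.1] [12  9 77] [ 0.4257 -0.0105  0.005 ]
[253.3 321.7] [ 9  9 27] [0.3632 0.4324 0.005 ]
```

View pics/s5.png

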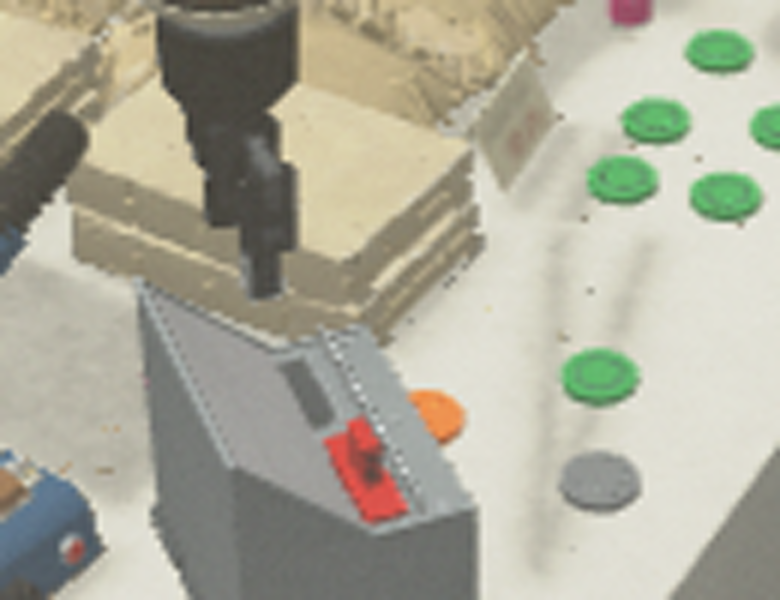

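Call:
servo_tool --series '[{"tx":0,"ty":0.0152,"tz":0.0502,"spin":0},{"tx":0,"ty":0.0152,"tz":0.0502,"spin":0},{"tx":0,"ty":0.0152,"tz":0.0502,"spin":0},{"tx":0,"ty":0.0152,"tz":0.0502,"spin":0},{"tx":0,"ty":0.0152,"tz":0.0502,"spin":0},{"tx":0.05,"ty":0,"tz":0,"spin":0},{"tx":0.05,"ty":0,"tz":0,"spin":0},{"tx":0.05,"ty":0,"tz":0,"spin":0},{"tx":0.04,"ty":0,"tz":0,"spin":0},{"tx":0,"ty":0,"tz":0,"spin":0},{"tx":0,"ty":0,"tz":0,"spin":0}]'

```text
t: 16.48
tcp_pos: [0.4245, -0.0104, 0.0391]
eef_rot: [-0.301, -0.64, -0.301, 0.64]
force: [0.3, 0.8, 0.3]
width: 0.0641
```

```bash
python3 go.py "[.4257,-.0100,.012]"; python3 toks.py
```

```text
t 16.475 tcp [ 0.4245 -0.0104  0.0391] yaw y -39.53 w 0.0641 F [0.3 0.8 0.3] q [-0.1   0.54  2.26 -0.    0.34  0.59]
tcp in box mm [-227.4 -117.4   39.1]
[.4257,-.0100,.012] tool shift [ 0.0271  0.0007 -0.0011]
side
[319.5 183.1] [10  7 56] [ 0.5183 -0.3894  0.005 ]
[330.1 195.8] [11  7 61] [ 0.4357 -0.3204  0.005 ]
[320.2 207.1] [11  8 65] [ 0.4383 -0.2255  0.005 ]
[298.4 237.5] [12  9 61] [ 0.428  -0.0066  0.005 ]
[253.2 321.6] [ 9  9 28] [0.3639 0.4323 0.005 ]
```

Call:
servo_tool --series '[{"tx":0.013,"ty":0.0007,"tz":-0.001,"spin":0},{"tx":0.01,"ty":0,"tz":0,"spin":0},{"tx":0.004,"ty":0,"tz":0,"spin":0},{"tx":0,"ty":0,"tz":0,"spin":0}]'

```text
t: 17.02
tcp_pos: [0.4252, -0.0101, 0.011]
eef_rot: [-0.301, -0.639, -0.302, 0.64]
force: [-0.7, -0.3, -0.3]
width: 0.0643
```

Call:
servo_tool --series '[{"tx":0,"ty":0,"tz":0,"spin":0},{"tx":0,"ty":0,"tz":0,"spin":0},{"tx":0,"ty":0,"tz":0,"spin":0},{"tx":0,"ty":0,"tz":0,"spin":0}]' --fingers 0.48 --force 40

```text
t: 17.52
tcp_pos: [0.4255, -0.0101, 0.0118]
eef_rot: [0.302, 0.64, 0.301, -0.64]
force: [-2.3, 0.2, 9.7]
width: 0.0475
```

Call:
servo_tool --series '[{"tx":-0.04,"ty":0,"tz":0,"spin":0},{"tx":-0.053,"ty":0,"tz":0,"spin":0},{"tx":-0.053,"ty":0,"tz":0,"spin":0},{"tx":-0.053,"ty":0,"tz":0,"spin":0},{"tx":0,"ty":-0.0152,"tz":-0.0502,"spin":0},{"tx":0,"ty":-0.0152,"tz":-0.0502,"spin":0},{"tx":0,"ty":-0.0152,"tz":-0.0502,"spin":0},{"tx":0,"ty":-0.0152,"tz":-0.0502,"spin":0},{"tx":0,"ty":-0.0152,"tz":-0.0502,"spin":0},{"tx":0,"ty":0,"tz":0,"spin":0}]'

```text
t: 18.77
tcp_pos: [0.5276, 0.2348, 0.2103]
eef_rot: [0.302, 0.64, 0.302, -0.639]
force: [-0.7, -0.2, 0.3]
width: 0.0472
```

```bash
python3 go.py "[.526,.2329,.188]"; python3 toks.py
```

```text
t 18.775 tcp [0.5276 0.2348 0.2103] yaw y -39.37 w 0.0472 F [-0.7 -0.2  0.3] q [0.37 0.41 1.8  0.   0.93 1.05]
tcp in box mm [ 27.5 -41.  210.3]
[.526,.2329,.188] tool shift [ 0.0223 -0.      0.0025]
side
[319.5 182.8] [10  6 49] [ 0.5194 -0.3915  0.005 ]
[308.6 194.4] [10  6 52] [ 0.5219 -0.2864  0.005 ]
[330.1 195.6] [11  6 56] [ 0.4365 -0.3221  0.005 ]
[303.  204.3] [11  7 61] [ 0.5104 -0.2099  0.005 ]
[320.3 207. ] [11  7 62] [ 0.4384 -0.2265  0.005 ]
[235.7 223.8] [ 6  9 44] [0.6876 0.0356 0.005 ]
[253.4 321.7] [10  9 28] [0.3629 0.4324 0.005 ]
```

Call:
servo_tool --series '[{"tx":0.012,"ty":0,"tz":0.0025,"spin":0},{"tx":0.01,"ty":0,"tz":0,"spin":0},{"tx":0,"ty":0,"tz":0,"spin":0},{"tx":0,"ty":0,"tz":0,"spin":0}]'

```text
t: 19.32
tcp_pos: [0.5251, 0.2295, 0.1884]
eef_rot: [-0.301, -0.64, -0.301, 0.64]
force: [0.5, 1.0, -0.0]
width: 0.0473
```

Call:
servo_tool --series '[{"tx":0,"ty":0,"tz":0,"spin":0},{"tx":0,"ty":0,"tz":0,"spin":0},{"tx":0,"ty":0,"tz":0,"spin":0},{"tx":-0.01,"ty":0,"tz":0,"spin":0},{"tx":-0.032,"ty":0,"tz":0,"spin":0},{"tx":0,"ty":0,"tz":0,"spin":0}]' --fingers 0.75

```text
t: 20.08
tcp_pos: [0.5264, 0.2305, 0.233]
eef_rot: [0.302, 0.641, 0.301, -0.638]
force: [-0.0, -0.6, -0.1]
width: 0.0638
```

Call:
servo_tool --series '[{"tx":0,"ty":0.0249,"tz":0.0456,"spin":0},{"tx":0,"ty":0.0249,"tz":0.0456,"spin":0},{"tx":0,"ty":0.0249,"tz":0.0456,"spin":0},{"tx":0,"ty":0.0249,"tz":0.0456,"spin":0},{"tx":0,"ty":0.0249,"tz":0.0456,"spin":0},{"tx":0,"ty":0.0249,"tz":0.0456,"spin":0},{"tx":0,"ty":0.0249,"tz":0.0456,"spin":0},{"tx":0,"ty":0.0249,"tz":0.0456,"spin":0},{"tx":0,"ty":0.0249,"tz":0.0456,"spin":0},{"tx":0,"ty":0,"tz":0,"spin":0}]'

```text
t: 21.32
tcp_pos: [0.436, -0.2322, 0.2302]
eef_rot: [-0.3, -0.64, -0.3, 0.64]
force: [0.1, 0.4, 0.8]
width: 0.0641
```

```bash
python3 go.py "[.4384,-.2263,.04]"; python3 toks.py; python3 tok.py
```

```text
t 21.325 tcp [ 0.436  -0.2322  0.2302] yaw y -39.75 w 0.0641 F [0.1 0.4 0.8] q [-0.55  0.28  1.96 -0.    0.9   0.14]
tcp in box mm [-391.2 -267.4  230.2]
[.4384,-.2263,.04] tool shift [ 0.1902 -0.002  -0.0062]
side
[319.5 182.9] [10  7 50] [ 0.5191 -0.3911  0.005 ]
[308.6 194.5] [10  6 55] [ 0.5217 -0.2856  0.005 ]
[330.1 195.7] [11  7 59] [ 0.4362 -0.321   0.005 ]
[303.1 204.3] [11  7 62] [ 0.5104 -0.2103  0.005 ]
[320.2 207. ] [11  7 62] [ 0.4386 -0.2261  0.005 ]
[253.2 321.6] [ 9  9 28] [0.3639 0.4323 0.005 ]
[226.7 223.1] 29 [0.5271 0.229  0.006 ]
```

Run:
```python
from h import *
a=cam("top"); b=cam("side")
A=cv2.resize(a["img"][195:265,190:260],None,fx=6,fy=6,interpolation=2);B=cv2.resize(b["img"][195:265,200:270],None,fx=5.5,fy=6,interpolation=2)
cv2.imwrite("pics/s6.png",np.hstack([A,B])[:,:,::-1])
```

```text
(no output)
```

View pics/s6.png

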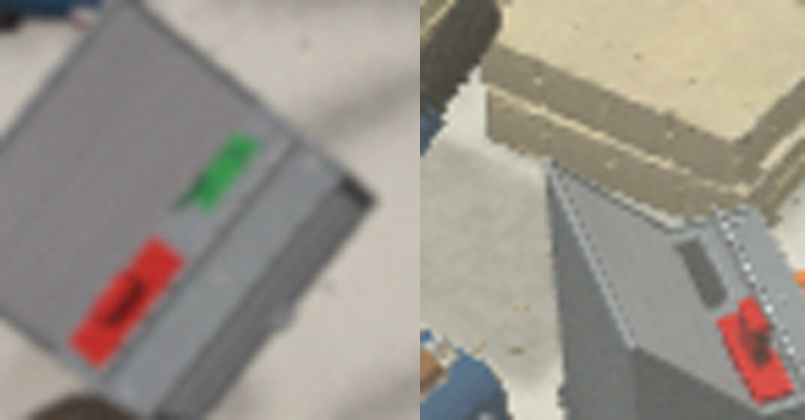

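Call:
servo_tool --series '[{"tx":0.05,"ty":-0.002,"tz":-0.006,"spin":0},{"tx":0.05,"ty":0,"tz":0,"spin":0},{"tx":0.05,"ty":0,"tz":0,"spin":0},{"tx":0.04,"ty":0,"tz":0,"spin":0},{"tx":0,"ty":0,"tz":0,"spin":0},{"tx":0,"ty":0,"tz":0,"spin":0}]'

```text
t: 22.28
tcp_pos: [0.4396, -0.223, 0.0414]
eef_rot: [0.302, 0.64, 0.302, -0.639]
force: [0.1, -0.4, 0.7]
width: 0.0635
```

```bash
python3 go.py "[.4385,-.2263,.012]"; python3 toks.py; python3 tok.py
```

```text
t 22.275 tcp [ 0.4396 -0.223   0.0414] yaw y -39.48 w 0.0635 F [ 0.1 -0.4  0.7] q [-0.53  0.58  2.11  0.    0.45  0.16]
tcp in box mm [-381.8 -264.4   41.4]
[.4385,-.2263,.012] tool shift [0.0294 0.0012 0.0033]
side
[308.8 194.6] [11  7 58] [ 0.5208 -0.2856  0.005 ]
[332.9 195.8] [ 5  7 27] [ 0.4254 -0.3261  0.005 ]
[303.1 204.3] [11  7 63] [ 0.5103 -0.2101  0.005 ]
[319.7 207.4] [11  7 55] [ 0.4393 -0.2231  0.005 ]
[253.5 321.9] [ 9  9 29] [0.3623 0.4328 0.005 ]
[408.1 220.2] 109 [ 0.5207 -0.3889  0.006 ]
```

Call:
servo_tool --series '[{"tx":0.013,"ty":0.0012,"tz":0.0033,"spin":0},{"tx":0.011,"ty":0,"tz":0,"spin":0},{"tx":0.005,"ty":0,"tz":0,"spin":0},{"tx":0,"ty":0,"tz":0,"spin":0}]'

```text
t: 22.88
tcp_pos: [0.4374, -0.2265, 0.0107]
eef_rot: [-0.301, -0.639, -0.302, 0.64]
force: [0.2, 0.1, -0.9]
width: 0.064
```

Call:
servo_tool --series '[{"tx":0,"ty":0,"tz":0,"spin":0},{"tx":0,"ty":0,"tz":0,"spin":0},{"tx":0,"ty":0,"tz":0,"spin":0},{"tx":0,"ty":0,"tz":0,"spin":0},{"tx":-0.04,"ty":0,"tz":0,"spin":0},{"tx":-0.053,"ty":0,"tz":0,"spin":0},{"tx":-0.053,"ty":0,"tz":0,"spin":0},{"tx":-0.053,"ty":0,"tz":0,"spin":0}]' --fingers 0.48 --force 40

```text
t: 23.88
tcp_pos: [0.4375, -0.2265, 0.2125]
eef_rot: [0.302, 0.64, 0.301, -0.64]
force: [1.2, -1.1, -0.7]
width: 0.0473
```

Call:
servo_tool --series '[{"tx":0,"ty":-0.0249,"tz":-0.0456,"spin":0},{"tx":0,"ty":-0.0249,"tz":-0.0456,"spin":0},{"tx":0,"ty":-0.0249,"tz":-0.0456,"spin":0},{"tx":0,"ty":-0.0249,"tz":-0.0456,"spin":0},{"tx":0,"ty":-0.0249,"tz":-0.0456,"spin":0},{"tx":0,"ty":-0.0249,"tz":-0.0456,"spin":0},{"tx":0,"ty":-0.0249,"tz":-0.0456,"spin":0},{"tx":0,"ty":-0.0249,"tz":-0.0456,"spin":0},{"tx":0,"ty":-0.0249,"tz":-0.0456,"spin":0},{"tx":0,"ty":0,"tz":0,"spin":0},{"tx":0,"ty":0,"tz":0,"spin":0}]'

```text
t: 25.25
tcp_pos: [0.5257, 0.2324, 0.2102]
eef_rot: [-0.302, -0.639, -0.302, 0.64]
force: [0.6, 0.1, -0.2]
width: 0.0475
```

```bash
python3 go.py "[.526,.2329,.188]"; python3 toks.py
```

```text
t 25.25 tcp [0.5257 0.2324 0.2102] yaw y -39.49 w 0.0475 F [ 0.6  0.1 -0.2] q [ 0.36  0.41  1.81 -0.    0.93  1.05]
tcp in box mm [ 24.4 -41.1 210.2]
[.526,.2329,.188] tool shift [ 0.0222 -0.0001 -0.0006]
side
[319.5 182.9] [10  6 48] [ 0.5191 -0.3911  0.005 ]
[308.6 194.4] [10  6 52] [ 0.5219 -0.2864  0.005 ]
[330.1 195.6] [11  6 56] [ 0.4365 -0.3221  0.005 ]
[303.1 204.3] [11  7 62] [ 0.5104 -0.2103  0.005 ]
[236.5 223.3] [ 6  9 44] [0.6864 0.031  0.005 ]
[253.5 321.6] [ 9  9 24] [0.363  0.4319 0.005 ]
```

Call:
servo_tool --series '[{"tx":0.012,"ty":0,"tz":0,"spin":0},{"tx":0.01,"ty":0,"tz":0,"spin":0},{"tx":0,"ty":0,"tz":0,"spin":0},{"tx":0,"ty":0,"tz":0,"spin":0}]'

```text
t: 25.8
tcp_pos: [0.5262, 0.2323, 0.1882]
eef_rot: [-0.301, -0.64, -0.301, 0.64]
force: [-0.1, -0.4, -0.1]
width: 0.0476
```

Call:
servo_tool --series '[{"tx":0,"ty":0,"tz":0,"spin":0},{"tx":0,"ty":0,"tz":0,"spin":0},{"tx":0,"ty":0,"tz":0,"spin":0},{"tx":-0.01,"ty":0,"tz":0,"spin":0},{"tx":-0.032,"ty":0,"tz":0,"spin":0},{"tx":0,"ty":0,"tz":0,"spin":0}]' --fingers 0.75

```text
t: 26.55
tcp_pos: [0.5275, 0.2331, 0.2331]
eef_rot: [0.302, 0.641, 0.301, -0.638]
force: [-0.2, -0.0, 0.5]
width: 0.0639
```

Call:
servo_tool --series '[{"tx":0,"ty":0.03,"tz":0.0391,"spin":0},{"tx":0,"ty":0.03,"tz":0.0391,"spin":0},{"tx":0,"ty":0.03,"tz":0.0391,"spin":0},{"tx":0,"ty":0.03,"tz":0.0391,"spin":0},{"tx":0,"ty":0.03,"tz":0.0391,"spin":0},{"tx":0,"ty":0.03,"tz":0.0391,"spin":0},{"tx":0,"ty":0.03,"tz":0.0391,"spin":0},{"tx":0,"ty":0.03,"tz":0.0391,"spin":0},{"tx":0,"ty":0.03,"tz":0.0391,"spin":0},{"tx":0.06,"ty":0,"tz":0,"spin":0},{"tx":0.06,"ty":0,"tz":0,"spin":0},{"tx":0.06,"ty":0,"tz":0,"spin":0}]'

```text
t: 28.05
tcp_pos: [0.5103, -0.211, 0.0488]
eef_rot: [0.302, 0.64, 0.301, -0.64]
force: [-0.8, -0.8, 0.5]
width: 0.0642
```

Call:
servo_tool --series '[{"tx":0,"ty":0,"tz":0,"spin":0},{"tx":0,"ty":0,"tz":0,"spin":0}]'

```text
t: 28.3
tcp_pos: [0.5112, -0.2111, 0.0519]
eef_rot: [0.302, 0.64, 0.301, -0.639]
force: [0.3, -0.6, 0.7]
width: 0.064
```

```bash
python3 go.py "[.5106,-.2100,.012]"; python3 toks.py; python3 tok.py
```

```text
t 28.3 tcp [ 0.5112 -0.2111  0.0519] yaw y -39.53 w 0.064 F [ 0.3 -0.6  0.7] q [-0.45  0.61  1.97 -0.    0.56  0.24]
tcp in box mm [-327.  -312.    51.9]
[.5106,-.2100,.012] tool shift [ 0.0399 -0.0012 -0.0004]
side
[319.4 183.1] [11  7 56] [ 0.5187 -0.3897  0.005 ]
[330.3 195.8] [12  7 62] [ 0.4353 -0.3212  0.005 ]
[303.1 204.4] [11  7 63] [ 0.5098 -0.2096  0.005 ]
[253.4 321.7] [10  9 28] [0.3629 0.4324 0.005 ]
[407.9 220.2] 111 [ 0.5206 -0.3882  0.006 ]
[389.9 244.5] 77 [ 0.4399 -0.3247  0.006 ]
```

Call:
servo_tool --series '[{"tx":0.02,"ty":-0.001,"tz":0,"spin":0},{"tx":0.014,"ty":0,"tz":0,"spin":0},{"tx":0.006,"ty":0,"tz":0,"spin":0},{"tx":0,"ty":0,"tz":0,"spin":0}]'

```text
t: 28.9
tcp_pos: [0.5097, -0.2102, 0.0105]
eef_rot: [0.301, 0.64, 0.301, -0.64]
force: [0.7, -0.8, -0.8]
width: 0.0639
```

Call:
servo_tool --series '[{"tx":0,"ty":0,"tz":0,"spin":0},{"tx":0,"ty":0,"tz":0,"spin":0},{"tx":0,"ty":0,"tz":0,"spin":0},{"tx":0,"ty":0,"tz":0,"spin":0},{"tx":-0.04,"ty":0,"tz":0,"spin":0},{"tx":-0.053,"ty":0,"tz":0,"spin":0},{"tx":-0.053,"ty":0,"tz":0,"spin":0},{"tx":-0.053,"ty":0,"tz":0,"spin":0}]' --fingers 0.48 --force 40

```text
t: 29.9
tcp_pos: [0.5094, -0.21, 0.2116]
eef_rot: [0.302, 0.64, 0.301, -0.64]
force: [1.2, -0.9, 0.5]
width: 0.0475
```

Call:
servo_tool --series '[{"tx":0,"ty":-0.03,"tz":-0.0391,"spin":0},{"tx":0,"ty":-0.03,"tz":-0.0391,"spin":0},{"tx":0,"ty":-0.03,"tz":-0.0391,"spin":0},{"tx":0,"ty":-0.03,"tz":-0.0391,"spin":0},{"tx":0,"ty":-0.03,"tz":-0.0391,"spin":0},{"tx":0,"ty":-0.03,"tz":-0.0391,"spin":0},{"tx":0,"ty":-0.03,"tz":-0.0391,"spin":0},{"tx":0,"ty":-0.03,"tz":-0.0391,"spin":0},{"tx":0,"ty":-0.03,"tz":-0.0391,"spin":0},{"tx":0,"ty":0,"tz":0,"spin":0},{"tx":0,"ty":0,"tz":0,"spin":0}]'

```text
t: 31.28
tcp_pos: [0.5251, 0.2329, 0.2094]
eef_rot: [-0.302, -0.639, -0.302, 0.64]
force: [0.4, -1.1, 0.5]
width: 0.0473
```

```bash
python3 go.py "[.526,.2329,.188]"; python3 toks.py
```

```text
t 31.275 tcp [0.5251 0.2329 0.2094] yaw y -39.49 w 0.0473 F [ 0.4 -1.1  0.5] q [ 0.36  0.41  1.81 -0.    0.92  1.05]
tcp in box mm [ 24.4 -40.3 209.4]
[.526,.2329,.188] tool shift [ 0.0214  0.0007 -0.0005]
side
[319.5 182.8] [10  6 49] [ 0.5194 -0.3915  0.005 ]
[308.6 194.4] [10  6 52] [ 0.5219 -0.2864  0.005 ]
[330.1 195.6] [11  6 56] [ 0.4365 -0.3221  0.005 ]
[236.6 223.7] [ 6  8 42] [0.6847 0.0332 0.005 ]
[253.5 321.7] [10  9 27] [0.3627 0.4323 0.005 ]
```

Call:
servo_tool --series '[{"tx":0.012,"ty":0,"tz":0,"spin":0},{"tx":0.01,"ty":0,"tz":0,"spin":0},{"tx":0,"ty":0,"tz":0,"spin":0},{"tx":0,"ty":0,"tz":0,"spin":0}]'

```text
t: 31.82
tcp_pos: [0.5254, 0.233, 0.1872]
eef_rot: [-0.301, -0.64, -0.301, 0.64]
force: [0.1, 0.1, -0.5]
width: 0.0473
```

Call:
servo_tool --series '[{"tx":0,"ty":0,"tz":0,"spin":0},{"tx":0,"ty":0,"tz":0,"spin":0},{"tx":0,"ty":0,"tz":0,"spin":0},{"tx":-0.01,"ty":0,"tz":0,"spin":0},{"tx":-0.032,"ty":0,"tz":0,"spin":0},{"tx":0,"ty":0,"tz":0,"spin":0}]' --fingers 0.75

```text
t: 32.58
tcp_pos: [0.5268, 0.2337, 0.2321]
eef_rot: [0.302, 0.641, 0.301, -0.638]
force: [-0.5, 0.6, -0.2]
width: 0.0642
```

Call:
servo_tool --series '[{"tx":0,"ty":0.0257,"tz":0.044,"spin":0},{"tx":0,"ty":0.0257,"tz":0.044,"spin":0},{"tx":0,"ty":0.0257,"tz":0.044,"spin":0},{"tx":0,"ty":0.0257,"tz":0.044,"spin":0},{"tx":0,"ty":0.0257,"tz":0.044,"spin":0},{"tx":0,"ty":0.0257,"tz":0.044,"spin":0},{"tx":0,"ty":0.0257,"tz":0.044,"spin":0},{"tx":0,"ty":0.0257,"tz":0.044,"spin":0},{"tx":0,"ty":0.0257,"tz":0.044,"spin":0},{"tx":0,"ty":0.0257,"tz":0.044,"spin":0},{"tx":0,"ty":0.0257,"tz":0.044,"spin":0}]'

```text
t: 33.95
tcp_pos: [0.4347, -0.3217, 0.2293]
eef_rot: [0.301, 0.64, 0.301, -0.64]
force: [0.8, 0.6, -0.4]
width: 0.0639
```

Call:
servo_tool --series '[{"tx":0.06,"ty":0,"tz":0,"spin":0},{"tx":0.06,"ty":0,"tz":0,"spin":0},{"tx":0.06,"ty":0,"tz":0,"spin":0},{"tx":0,"ty":0,"tz":0,"spin":0},{"tx":0,"ty":0,"tz":0,"spin":0}]'

```text
t: 34.58
tcp_pos: [0.436, -0.3206, 0.0509]
eef_rot: [0.302, 0.64, 0.301, -0.639]
force: [0.4, 0.9, 1.4]
width: 0.0641
```

```bash
python3 go.py "[.4366,-.3207,.012]"; python3 toks.py; python3 tok.py
```

```text
t 34.575 tcp [ 0.436  -0.3206  0.0509] yaw y -39.53 w 0.0641 F [0.4 0.9 1.4] q [-0.69  0.6   2.   -0.    0.54 -0.  ]
tcp in box mm [-459.4 -323.6   50.9]
[.4366,-.3207,.012] tool shift [ 0.0389  0.0005 -0.0003]
side
[319.6 183. ] [10  7 52] [ 0.5184 -0.3903  0.005 ]
[308.6 194.5] [10  6 55] [ 0.5217 -0.2856  0.005 ]
[330.1 195.7] [11  7 58] [ 0.4363 -0.3214  0.005 ]
[253.3 321.6] [ 9  9 27] [0.3636 0.4322 0.005 ]
[225.7 224. ] 46 [0.524  0.2324 0.006 ]
```

Call:
servo_tool --series '[{"tx":0.02,"ty":0,"tz":0,"spin":0},{"tx":0.013,"ty":0,"tz":0,"spin":0},{"tx":0.006,"ty":0,"tz":0,"spin":0},{"tx":0,"ty":0,"tz":0,"spin":0}]'

```text
t: 35.17
tcp_pos: [0.4354, -0.3201, 0.0105]
eef_rot: [-0.301, -0.64, -0.301, 0.64]
force: [0.3, -0.5, -0.1]
width: 0.0637
```

Call:
servo_tool --series '[{"tx":0,"ty":0,"tz":0,"spin":0},{"tx":0,"ty":0,"tz":0,"spin":0},{"tx":0,"ty":0,"tz":0,"spin":0},{"tx":0,"ty":0,"tz":0,"spin":0},{"tx":-0.04,"ty":0,"tz":0,"spin":0},{"tx":-0.053,"ty":0,"tz":0,"spin":0},{"tx":-0.053,"ty":0,"tz":0,"spin":0},{"tx":-0.053,"ty":0,"tz":0,"spin":0}]' --fingers 0.48 --force 40

```text
t: 36.17
tcp_pos: [0.4352, -0.32, 0.2116]
eef_rot: [0.302, 0.64, 0.301, -0.64]
force: [0.9, -0.0, 0.6]
width: 0.0481
```

```bash
python3 go.py "[.526,.2329]"; python3 tok.py
python3 - <<'E'
from h import *
a=cam("top"); b=cam("side")
A=cv2.resize(a["img"][195:265,190:260],None,fx=6,fy=6,interpolation=2);B=cv2.resize(b["img"][195:265,200:270],None,fx=5.5,fy=6,interpolation=2)
cv2.imwrite("pics/s7.png",np.hstack([A,B])[:,:,::-1])
E
```

```text
t 36.175 tcp [ 0.4352 -0.32    0.2116] yaw y -39.53 w 0.0481 F [ 0.9 -0.   0.6] q [-0.69  0.36  1.88 -0.    0.9  -0.  ]
tcp in box mm [-459.4 -322.5  211.6]
[.526,.2329] tool shift [-2.000e-04 -2.818e-01 -4.842e-01]
[225.9 223.8] 47 [0.5247 0.2316 0.006 ]
```

View pics/s7.png

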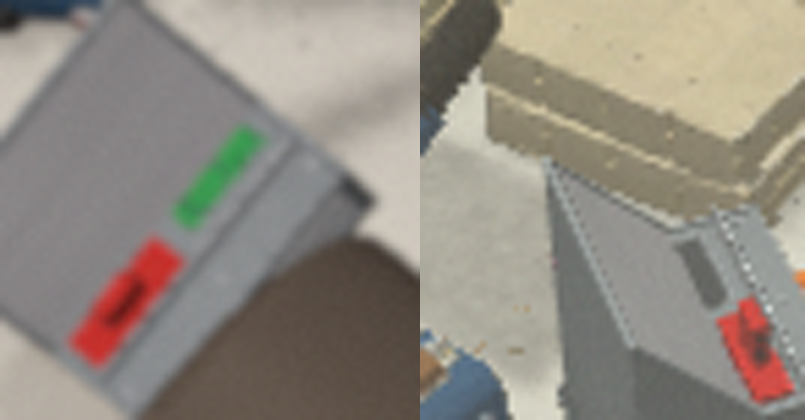

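Call:
servo_tool --series '[{"tx":0,"ty":-0.0256,"tz":-0.044,"spin":0},{"tx":0,"ty":-0.0256,"tz":-0.044,"spin":0},{"tx":0,"ty":-0.0256,"tz":-0.044,"spin":0},{"tx":0,"ty":-0.0256,"tz":-0.044,"spin":0},{"tx":0,"ty":-0.0256,"tz":-0.044,"spin":0},{"tx":0,"ty":-0.0256,"tz":-0.044,"spin":0},{"tx":0,"ty":-0.0256,"tz":-0.044,"spin":0},{"tx":0,"ty":-0.0256,"tz":-0.044,"spin":0},{"tx":0,"ty":-0.0256,"tz":-0.044,"spin":0},{"tx":0,"ty":-0.0256,"tz":-0.044,"spin":0},{"tx":0,"ty":-0.0256,"tz":-0.044,"spin":0}]'

```text
t: 37.7
tcp_pos: [0.5257, 0.234, 0.2083]
eef_rot: [-0.302, -0.639, -0.302, 0.64]
force: [0.7, -0.9, 0.1]
width: 0.0472
```

Call:
servo_tool --series '[{"tx":0,"ty":0,"tz":0,"spin":0},{"tx":0,"ty":0,"tz":0,"spin":0}]'

```text
t: 37.95
tcp_pos: [0.5254, 0.2321, 0.2083]
eef_rot: [-0.302, -0.639, -0.302, 0.64]
force: [-1.0, -1.4, 0.1]
width: 0.0474
```

```bash
python3 go.py "[.526,.2329,.188]"; python3 toks.py
```

```text
t 37.95 tcp [0.5254 0.2321 0.2083] yaw y -39.49 w 0.0474 F [-1.  -1.4  0.1] q [ 0.36  0.41  1.81 -0.    0.92  1.05]
tcp in box mm [ 24.  -41.  208.3]
[.526,.2329,.188] tool shift [ 0.0203 -0.     -0.001 ]
side
[319.4 182.9] [10  6 48] [ 0.5196 -0.3911  0.005 ]
[308.6 194.5] [10  6 53] [ 0.5217 -0.2863  0.005 ]
[236.6 223.7] [ 6  8 40] [0.6846 0.0332 0.005 ]
[253.4 321.6] [ 9  9 25] [0.3634 0.432  0.005 ]
```

Call:
servo_tool --series '[{"tx":0.011,"ty":0,"tz":0,"spin":0},{"tx":0.009,"ty":0,"tz":0,"spin":0},{"tx":0,"ty":0,"tz":0,"spin":0},{"tx":0,"ty":0,"tz":0,"spin":0}]'

```text
t: 38.5
tcp_pos: [0.5263, 0.2323, 0.1893]
eef_rot: [-0.301, -0.64, -0.301, 0.64]
force: [0.5, -0.4, -0.0]
width: 0.0473
```

Call:
servo_tool --series '[{"tx":0,"ty":0,"tz":0,"spin":0},{"tx":0,"ty":0,"tz":0,"spin":0},{"tx":0,"ty":0,"tz":0,"spin":0},{"tx":-0.01,"ty":0,"tz":0,"spin":0},{"tx":-0.032,"ty":0,"tz":0,"spin":0},{"tx":0,"ty":0,"tz":0,"spin":0}]' --fingers 0.75

```text
t: 39.25
tcp_pos: [0.5276, 0.233, 0.2341]
eef_rot: [0.302, 0.641, 0.301, -0.638]
force: [1.1, -0.7, -0.6]
width: 0.064
```

Call:
servo_tool --series '[{"tx":0,"ty":0.0297,"tz":0.0366,"spin":0},{"tx":0,"ty":0.0297,"tz":0.0366,"spin":0},{"tx":0,"ty":0.0297,"tz":0.0366,"spin":0},{"tx":0,"ty":0.0297,"tz":0.0366,"spin":0},{"tx":0,"ty":0.0297,"tz":0.0366,"spin":0},{"tx":0,"ty":0.0297,"tz":0.0366,"spin":0},{"tx":0,"ty":0.0297,"tz":0.0366,"spin":0},{"tx":0,"ty":0.0297,"tz":0.0366,"spin":0},{"tx":0,"ty":0.0297,"tz":0.0366,"spin":0},{"tx":0,"ty":0.0297,"tz":0.0366,"spin":0},{"tx":0,"ty":0.0297,"tz":0.0366,"spin":0}]'

```text
t: 40.62
tcp_pos: [0.5216, -0.2875, 0.2312]
eef_rot: [-0.301, -0.64, -0.301, 0.64]
force: [1.1, 0.7, -0.1]
width: 0.0641
```

Call:
servo_tool --series '[{"tx":0.06,"ty":0,"tz":0,"spin":0},{"tx":0.06,"ty":0,"tz":0,"spin":0},{"tx":0.06,"ty":0,"tz":0,"spin":0},{"tx":0,"ty":0,"tz":0,"spin":0},{"tx":0,"ty":0,"tz":0,"spin":0}]'

```text
t: 41.25
tcp_pos: [0.5227, -0.2865, 0.053]
eef_rot: [0.302, 0.64, 0.301, -0.639]
force: [0.2, -0.1, 1.0]
width: 0.0638
```

```bash
python3 go.py "[.522,-.2857,.012]"; python3 toks.py; python3 tok.py
```

```text
t 41.25 tcp [ 0.5227 -0.2865  0.053 ] yaw y -39.53 w 0.0638 F [ 0.2 -0.1  1. ] q [-0.55  0.65  1.87 -0.    0.62  0.14]
tcp in box mm [-377.9 -368.8   53. ]
[.522,-.2857,.012] tool shift [ 0.041  -0.0011 -0.0001]
side
[320.6 183.3] [ 9  7 39] [ 0.5134 -0.3907  0.005 ]
[308.6 194.5] [10  6 55] [ 0.5217 -0.2856  0.005 ]
[253.2 321.7] [ 9  9 29] [0.3636 0.4325 0.005 ]
[226.2 223.7] 42 [0.5252 0.2307 0.006 ]
```

Call:
servo_tool --series '[{"tx":0.02,"ty":-0.001,"tz":0,"spin":0},{"tx":0.015,"ty":0,"tz":0,"spin":0},{"tx":0.006,"ty":0,"tz":0,"spin":0},{"tx":0,"ty":0,"tz":0,"spin":0}]'

```text
t: 41.85
tcp_pos: [0.5212, -0.2854, 0.0105]
eef_rot: [-0.301, -0.64, -0.301, 0.64]
force: [-0.3, 0.6, 0.2]
width: 0.0641
```

Call:
servo_tool --series '[{"tx":0,"ty":0,"tz":0,"spin":0},{"tx":0,"ty":0,"tz":0,"spin":0},{"tx":0,"ty":0,"tz":0,"spin":0},{"tx":0,"ty":0,"tz":0,"spin":0},{"tx":-0.04,"ty":0,"tz":0,"spin":0},{"tx":-0.053,"ty":0,"tz":0,"spin":0},{"tx":-0.053,"ty":0,"tz":0,"spin":0},{"tx":-0.053,"ty":0,"tz":0,"spin":0}]' --fingers 0.48 --force 40

```text
t: 42.85
tcp_pos: [0.521, -0.2853, 0.2117]
eef_rot: [0.302, 0.64, 0.301, -0.64]
force: [1.3, -0.9, -0.9]
width: 0.0476
```

Call:
servo_tool --series '[{"tx":0,"ty":-0.0297,"tz":-0.0366,"spin":0},{"tx":0,"ty":-0.0297,"tz":-0.0366,"spin":0},{"tx":0,"ty":-0.0297,"tz":-0.0366,"spin":0},{"tx":0,"ty":-0.0297,"tz":-0.0366,"spin":0},{"tx":0,"ty":-0.0297,"tz":-0.0366,"spin":0},{"tx":0,"ty":-0.0297,"tz":-0.0366,"spin":0},{"tx":0,"ty":-0.0297,"tz":-0.0366,"spin":0},{"tx":0,"ty":-0.0297,"tz":-0.0366,"spin":0},{"tx":0,"ty":-0.0297,"tz":-0.0366,"spin":0},{"tx":0,"ty":-0.0297,"tz":-0.0366,"spin":0},{"tx":0,"ty":-0.0297,"tz":-0.0366,"spin":0}]'

```text
t: 44.22
tcp_pos: [0.5254, 0.2347, 0.2099]
eef_rot: [0.302, 0.64, 0.301, -0.639]
force: [0.6, 0.3, -0.7]
width: 0.0476
```

Call:
servo_tool --series '[{"tx":0,"ty":0,"tz":0,"spin":0},{"tx":0,"ty":0,"tz":0,"spin":0}]'

```text
t: 44.48
tcp_pos: [0.5252, 0.2329, 0.2095]
eef_rot: [-0.302, -0.639, -0.302, 0.64]
force: [0.2, -0.6, -1.1]
width: 0.0474
```

```bash
python3 go.py "[.526,.2329,.188]"; python3 toks.py; python3 tok.py
```

```text
t 44.475 tcp [0.5252 0.2329 0.2095] yaw y -39.49 w 0.0474 F [ 0.2 -0.6 -1.1] q [ 0.36  0.41  1.81 -0.    0.92  1.05]
tcp in box mm [ 24.5 -40.4 209.5]
[.526,.2329,.188] tool shift [ 0.0215  0.0006 -0.0005]
side
[319.5 182.8] [10  6 49] [ 0.5194 -0.3915  0.005 ]
[236.5 223.8] [ 6  8 40] [0.6848 0.034  0.005 ]
[253.3 321.7] [ 9  9 28] [0.3631 0.4326 0.005 ]
[407.9 220.2] 111 [ 0.5206 -0.3882  0.006 ]
[226.8 223. ] 37 [0.5275 0.2287 0.006 ]
```

Call:
servo_tool --series '[{"tx":0.012,"ty":0,"tz":0,"spin":0},{"tx":0.01,"ty":0,"tz":0,"spin":0},{"tx":0,"ty":0,"tz":0,"spin":0},{"tx":0,"ty":0,"tz":0,"spin":0}]'

```text
t: 45.08
tcp_pos: [0.5255, 0.233, 0.1872]
eef_rot: [-0.301, -0.64, -0.301, 0.64]
force: [-0.1, -0.1, -0.2]
width: 0.0475
```

Call:
servo_tool --series '[{"tx":0,"ty":0,"tz":0,"spin":0},{"tx":0,"ty":0,"tz":0,"spin":0},{"tx":0,"ty":0,"tz":0,"spin":0},{"tx":-0.01,"ty":0,"tz":0,"spin":0},{"tx":-0.032,"ty":0,"tz":0,"spin":0},{"tx":0,"ty":0,"tz":0,"spin":0}]' --fingers 0.75

```text
t: 45.82
tcp_pos: [0.5268, 0.2337, 0.2321]
eef_rot: [0.302, 0.641, 0.301, -0.638]
force: [-0.8, -0.5, 0.3]
width: 0.0641
```

Call:
servo_tool --series '[{"tx":0,"ty":0.0326,"tz":0.0403,"spin":0},{"tx":0,"ty":0.0326,"tz":0.0403,"spin":0},{"tx":0,"ty":0.0326,"tz":0.0403,"spin":0},{"tx":0,"ty":0.0326,"tz":0.0403,"spin":0},{"tx":0,"ty":0.0326,"tz":0.0403,"spin":0},{"tx":0,"ty":0.0326,"tz":0.0403,"spin":0},{"tx":0,"ty":0.0326,"tz":0.0403,"spin":0},{"tx":0,"ty":0.0326,"tz":0.0403,"spin":0},{"tx":0,"ty":0.0326,"tz":0.0403,"spin":0},{"tx":0,"ty":0.0326,"tz":0.0403,"spin":0},{"tx":0,"ty":0.0326,"tz":0.0403,"spin":0},{"tx":0,"ty":0.0326,"tz":0.0403,"spin":0}]'

```text
t: 47.32
tcp_pos: [0.519, -0.3906, 0.2291]
eef_rot: [-0.301, -0.64, -0.301, 0.64]
force: [1.2, -0.3, -0.3]
width: 0.0635
```

Call:
servo_tool --series '[{"tx":0.06,"ty":0,"tz":0,"spin":0},{"tx":0.06,"ty":0,"tz":0,"spin":0},{"tx":0.06,"ty":0,"tz":0,"spin":0},{"tx":0,"ty":0,"tz":0,"spin":0},{"tx":0,"ty":0,"tz":0,"spin":0}]'

```text
t: 47.95
tcp_pos: [0.5202, -0.3896, 0.0512]
eef_rot: [0.302, 0.64, 0.301, -0.639]
force: [0.3, -0.2, 1.1]
width: 0.0641
```

```bash
python3 go.py "[.520,-.3895,.012]"; python3 toks.py; python3 tok.py
python3 - <<'E'
from h import *
a=cam("top"); b=cam("side")
A=cv2.resize(a["img"][195:265,190:260],None,fx=6,fy=6,interpolation=2);B=cv2.resize(b["img"][195:265,200:270],None,fx=5.5,fy=6,interpolation=2)
cv2.imwrite("pics/s8.png",np.hstack([A,B])[:,:,::-1])
E
```

```text
t 47.95 tcp [ 0.5202 -0.3896  0.0512] yaw y -39.53 w 0.0641 F [ 0.3 -0.2  1.1] q [-0.69  0.7   1.74 -0.    0.7   0.  ]
tcp in box mm [-459.  -432.4   51.2]
[.520,-.3895,.012] tool shift [ 0.0392 -0.0002  0.0001]
side
[319.5 182.8] [10  7 51] [ 0.5195 -0.3914  0.005 ]
[253.3 321.7] [ 8  9 27] [0.3632 0.4324 0.005 ]
[226.6 222.9] 41 [0.528  0.2293 0.006 ]
```

View pics/s8.png

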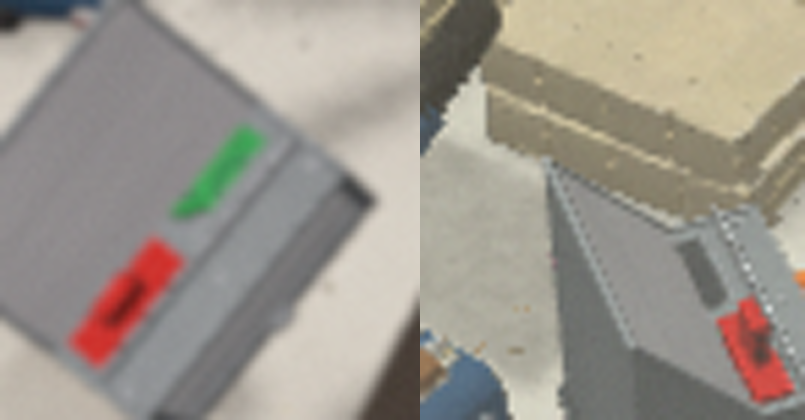

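Call:
servo_tool --series '[{"tx":0.02,"ty":0,"tz":0,"spin":0},{"tx":0.013,"ty":0,"tz":0,"spin":0},{"tx":0.006,"ty":0,"tz":0,"spin":0},{"tx":0,"ty":0,"tz":0,"spin":0}]'

```text
t: 48.65
tcp_pos: [0.519, -0.3886, 0.0095]
eef_rot: [-0.301, -0.639, -0.302, 0.64]
force: [-0.3, -0.4, 0.5]
width: 0.0638
```

Call:
servo_tool --series '[{"tx":0,"ty":0,"tz":0,"spin":0},{"tx":0,"ty":0,"tz":0,"spin":0},{"tx":0,"ty":0,"tz":0,"spin":0},{"tx":0,"ty":0,"tz":0,"spin":0},{"tx":-0.04,"ty":0,"tz":0,"spin":0},{"tx":-0.053,"ty":0,"tz":0,"spin":0},{"tx":-0.053,"ty":0,"tz":0,"spin":0},{"tx":-0.053,"ty":0,"tz":0,"spin":0}]' --fingers 0.48 --force 40

```text
t: 49.65
tcp_pos: [0.5193, -0.3888, 0.2113]
eef_rot: [0.302, 0.64, 0.301, -0.64]
force: [0.8, -0.4, -1.0]
width: 0.0478
```

Call:
servo_tool --series '[{"tx":0,"ty":-0.0326,"tz":-0.0403,"spin":0},{"tx":0,"ty":-0.0326,"tz":-0.0403,"spin":0},{"tx":0,"ty":-0.0326,"tz":-0.0403,"spin":0},{"tx":0,"ty":-0.0326,"tz":-0.0403,"spin":0},{"tx":0,"ty":-0.0326,"tz":-0.0403,"spin":0},{"tx":0,"ty":-0.0326,"tz":-0.0403,"spin":0},{"tx":0,"ty":-0.0326,"tz":-0.0403,"spin":0},{"tx":0,"ty":-0.0326,"tz":-0.0403,"spin":0},{"tx":0,"ty":-0.0326,"tz":-0.0403,"spin":0},{"tx":0,"ty":-0.0326,"tz":-0.0403,"spin":0},{"tx":0,"ty":-0.0326,"tz":-0.0403,"spin":0},{"tx":0,"ty":-0.0326,"tz":-0.0403,"spin":0}]'

```text
t: 51.15
tcp_pos: [0.5254, 0.2349, 0.2096]
eef_rot: [0.302, 0.64, 0.301, -0.639]
force: [1.1, 0.2, -0.6]
width: 0.0472
```

Call:
servo_tool --series '[{"tx":0,"ty":0,"tz":0,"spin":0},{"tx":0,"ty":0,"tz":0,"spin":0}]'

```text
t: 51.4
tcp_pos: [0.5253, 0.233, 0.2093]
eef_rot: [-0.302, -0.639, -0.302, 0.64]
force: [0.6, -0.1, 0.0]
width: 0.0474
```

```bash
python3 go.py "[.526,.2329,.188]"; python3 toks.py; python3 tok.py
```

```text
t 51.4 tcp [0.5253 0.233  0.2093] yaw y -39.48 w 0.0474 F [ 0.6 -0.1  0. ] q [ 0.36  0.41  1.81 -0.    0.92  1.05]
tcp in box mm [ 24.6 -40.3 209.3]
[.526,.2329,.188] tool shift [ 0.0213  0.0006 -0.0004]
side
[236.5 223.6] [ 6  9 41] [0.6853 0.0327 0.005 ]
[253.2 321.6] [ 9  9 27] [0.3638 0.4321 0.005 ]
[226.8 222.7] 40 [0.5287 0.2285 0.006 ]
```

Call:
servo_tool --series '[{"tx":0.012,"ty":0,"tz":0,"spin":0},{"tx":0.01,"ty":0,"tz":0,"spin":0},{"tx":0,"ty":0,"tz":0,"spin":0},{"tx":0,"ty":0,"tz":0,"spin":0}]'

```text
t: 52.0
tcp_pos: [0.5255, 0.2329, 0.1872]
eef_rot: [-0.301, -0.64, -0.301, 0.64]
force: [0.5, 0.8, 0.1]
width: 0.0475
```

Call:
servo_tool --series '[{"tx":0,"ty":0,"tz":0,"spin":0},{"tx":0,"ty":0,"tz":0,"spin":0},{"tx":0,"ty":0,"tz":0,"spin":0},{"tx":-0.01,"ty":0,"tz":0,"spin":0},{"tx":-0.032,"ty":0,"tz":0,"spin":0},{"tx":0,"ty":-0.041,"tz":0.019,"spin":0},{"tx":0,"ty":-0.041,"tz":0.019,"spin":0},{"tx":0,"ty":0,"tz":0,"spin":0},{"tx":0,"ty":0,"tz":0,"spin":0}]' --fingers 0.65

```text
t: 53.12
tcp_pos: [0.4386, 0.2563, 0.2301]
eef_rot: [0.302, 0.64, 0.302, -0.639]
force: [1.5, 0.8, 0.2]
width: 0.0555
```

```bash
python3 go.py "[.4382,.2561,.144]"; python3 toks.py; python3 tok.py
python3 - <<'E'
from h import *
a=cam("top"); b=cam("side")
A=cv2.resize(a["img"][195:265,190:260],None,fx=6,fy=6,interpolation=2);B=cv2.resize(b["img"][195:265,200:270],None,fx=5.5,fy=6,interpolation=2)
cv2.imwrite("pics/s9.png",np.hstack([A,B])[:,:,::-1])
E
```

```text
t 53.125 tcp [0.4386 0.2563 0.2301] yaw y -39.5 w 0.0555 F [1.5 0.8 0.2] q [ 0.47  0.3   1.93 -0.    0.91  1.16]
tcp in box mm [-12.6  41.3 230.1]
[.4382,.2561,.144] tool shift [ 0.0861 -0.0003  0.0005]
side
[253.2 321.6] [ 9  9 27] [0.3638 0.4321 0.005 ]
[226.5 223. ] 42 [0.5276 0.2297 0.006 ]
```

View pics/s9.png

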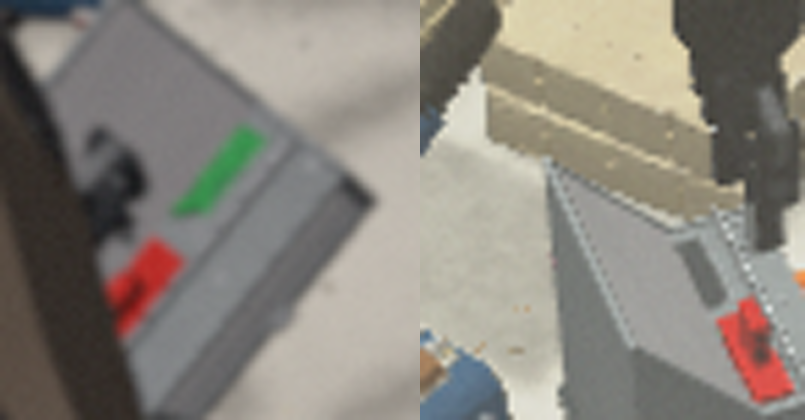

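Call:
servo_tool --series '[{"tx":0.05,"ty":0,"tz":0,"spin":0},{"tx":0.02,"ty":0,"tz":0,"spin":0},{"tx":0.016,"ty":0,"tz":0,"spin":0},{"tx":0,"ty":0,"tz":0,"spin":0},{"tx":0,"ty":0,"tz":0,"spin":0}]'

```text
t: 53.95
tcp_pos: [0.4386, 0.256, 0.1438]
eef_rot: [0.301, 0.64, 0.301, -0.64]
force: [-1.1, 0.4, 0.7]
width: 0.0558
```

Call:
servo_tool --series '[{"tx":0,"ty":0,"tz":0,"spin":0},{"tx":0,"ty":0,"tz":0,"spin":0},{"tx":0,"ty":0,"tz":0,"spin":0},{"tx":0,"ty":0,"tz":0,"spin":0},{"tx":0,"ty":0,"tz":0,"spin":0},{"tx":0,"ty":0,"tz":0,"spin":0}]' --fingers 0.0 --force 60

```text
t: 54.7
tcp_pos: [0.4385, 0.2561, 0.1442]
eef_rot: [0.301, 0.64, 0.301, -0.639]
force: [-1.4, -1.5, 9.4]
width: 0.0265
```

```bash
python3 go.py
```

```text
t 54.7 tcp [0.4385 0.2561 0.1442] yaw y -39.53 w 0.0265 F [-1.4 -1.5  9.4] q [ 0.47  0.42  2.02 -0.    0.71  1.16]
tcp in box mm [-12.8  41.3 144.2]
```

Call:
servo_tool --series '[{"tx":-0.01,"ty":0,"tz":0,"spin":0},{"tx":-0.01,"ty":0,"tz":0,"spin":0},{"tx":0,"ty":0.02,"tz":0,"spin":0},{"tx":0,"ty":0.02,"tz":0,"spin":0},{"tx":0,"ty":0.02,"tz":0,"spin":0},{"tx":0,"ty":0.022,"tz":0,"spin":0},{"tx":0,"ty":0,"tz":0,"spin":0},{"tx":0,"ty":0,"tz":0,"spin":0}]'

```text
t: 55.7
tcp_pos: [0.5011, 0.2034, 0.163]
eef_rot: [-0.301, -0.639, -0.301, 0.64]
force: [0.6, 0.0, 0.1]
width: 0.0267
```

```bash
python3 go.py "[.5019,.2041,.1455]"
```

```text
t 55.7 tcp [0.5011 0.2034 0.163 ] yaw y -39.58 w 0.0267 F [0.6 0.  0.1] q [0.33 0.43 1.93 0.   0.79 1.02]
tcp in box mm [-13.6 -40.5 163. ]
[.5019,.2041,.1455] tool shift [ 0.0175  0.0002 -0.001 ]
```

Call:
servo_tool --series '[{"tx":0.005,"ty":0,"tz":-0.001,"spin":0},{"tx":0.005,"ty":0,"tz":0,"spin":0},{"tx":0.005,"ty":0,"tz":0,"spin":0},{"tx":0.003,"ty":0,"tz":0,"spin":0},{"tx":0,"ty":0,"tz":0,"spin":0},{"tx":0,"ty":0,"tz":0,"spin":0}]'

```text
t: 56.45
tcp_pos: [0.502, 0.2046, 0.1454]
eef_rot: [0.301, 0.64, 0.301, -0.64]
force: [-1.2, 0.1, -0.4]
width: 0.0265
```

```bash
python3 go.py
```

```text
t 56.45 tcp [0.502  0.2046 0.1454] yaw y -39.53 w 0.0265 F [-1.2  0.1 -0.4] q [0.33 0.45 1.94 0.   0.75 1.02]
tcp in box mm [-12.1 -40.5 145.4]
```

Lowered freely into the slot. Release, lift away and look.

Call:
servo_tool --series '[{"tx":0,"ty":0,"tz":0,"spin":0},{"tx":0,"ty":0,"tz":0,"spin":0},{"tx":0,"ty":0,"tz":0,"spin":0},{"tx":0,"ty":0,"tz":0,"spin":0},{"tx":-0.02,"ty":0,"tz":0,"spin":0},{"tx":-0.04,"ty":0,"tz":0,"spin":0},{"tx":-0.04,"ty":0,"tz":0,"spin":0},{"tx":0,"ty":0.05,"tz":0.02,"spin":0},{"tx":0,"ty":0.05,"tz":0.02,"spin":0},{"tx":0,"ty":0.05,"tz":0.02,"spin":0},{"tx":0,"ty":0,"tz":0,"spin":0},{"tx":0,"ty":0,"tz":0,"spin":0}]' --fingers 0.65

```text
t: 57.95
tcp_pos: [0.5791, 0.0627, 0.2451]
eef_rot: [-0.301, -0.64, -0.301, 0.64]
force: [0.2, 0.3, 0.0]
width: 0.0553
```

```bash
python3 go.py; python3 toks.py; python3 tok.py
python3 - <<'E'
from h import *
a=cam("top"); b=cam("side")
for n,c,z in(("top",a,.125),("side",b,.13)):
    hsv=cv2.cvtColor(c["img"],cv2.COLOR_RGB2HSV);H,S,V=[hsv[...,i].astype(int) for i in range(3)]
    m=((H<6)|(H>172))&(S>150)&(V>150); k,l,s,ce=cv2.connectedComponentsWithStats(m.astype(np.uint8))
    for i in range(1,k):
        if s[i,4]>15: print(n,ce[i].round(1),s[i,4],plane(c,ce[i],z)[0].round(4))
A=cv2.resize(a["img"][195:265,190:260],None,fx=6,fy=6,interpolation=2);B=cv2.resize(b["img"][195:265,200:270],None,fx=5.5,fy=6,interpolation=2)
cv2.imwrite("pics/s10.png",np.hstack([A,B])[:,:,::-1])
E
```

```text
t 57.95 tcp [0.5791 0.0627 0.2451] yaw y -39.58 w 0.0553 F [0.2 0.3 0. ] q [0.06 0.38 1.75 0.   1.01 0.75]
tcp in box mm [ -72.6 -190.2  245.1]
side
[253.6 321.8] [10  9 27] [0.3624 0.4324 0.005 ]
side [252.1 239.2] 65 [0.4964 0.2116 0.13  ]
```

View pics/s10.png

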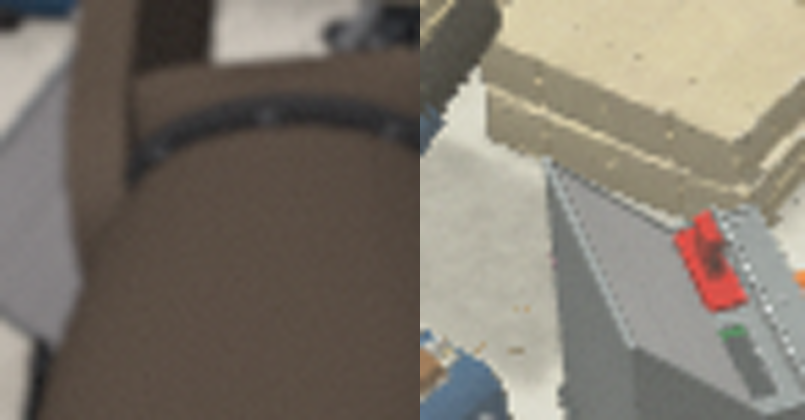

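Call:
servo_tool --series '[{"tx":0,"ty":0.05,"tz":0.035,"spin":0},{"tx":0,"ty":0.05,"tz":0.035,"spin":0},{"tx":0,"ty":0.05,"tz":0.035,"spin":0},{"tx":0,"ty":0.05,"tz":0.035,"spin":0},{"tx":0,"ty":0,"tz":0,"spin":0},{"tx":0,"ty":0,"tz":0,"spin":0}]'

```text
t: 58.9
tcp_pos: [0.6443, -0.1718, 0.2451]
eef_rot: [-0.301, -0.64, -0.302, 0.64]
force: [-0.2, -0.2, 0.2]
width: 0.0555
```

Run:
```python
from h import *
a=cam("top"); b=cam("side")
for n,c,z in(("top",a,.125),("side",b,.13)):
    hsv=cv2.cvtColor(c["img"],cv2.COLOR_RGB2HSV);H,S,V=[hsv[...,i].astype(int) for i in range(3)]
    for w,m in(("red",((H<6)|(H>172))&(S>150)&(V>150)),("green",(H>45)&(H<90)&(S>80))):
        k,l,s,ce=cv2.connectedComponentsWithStats(m.astype(np.uint8))
        for i in range(1,k):
            if s[i,4]>3: print(n,w,ce[i].round(1),s[i,4],plane(c,ce[i],z)[0].round(4))
A=cv2.resize(a["img"][200:260,195:255],None,fx=6.5,fy=9,interpolation=2);B=cv2.resize(b["img"][215:275,225:285],None,fx=6.5,fy=9,interpolation=2)
cv2.imwrite("pics/s11.png",np.hstack([A,B])[:,:,::-1])
```

```text
top red [231.3 219. ] 36 [0.5207 0.1895 0.125 ]
side red [252.1 239.1] 67 [0.4966 0.2111 0.13  ]
side green [253.4 321.6] 39 [0.3025 0.5209 0.13  ]
```

View pics/s11.png

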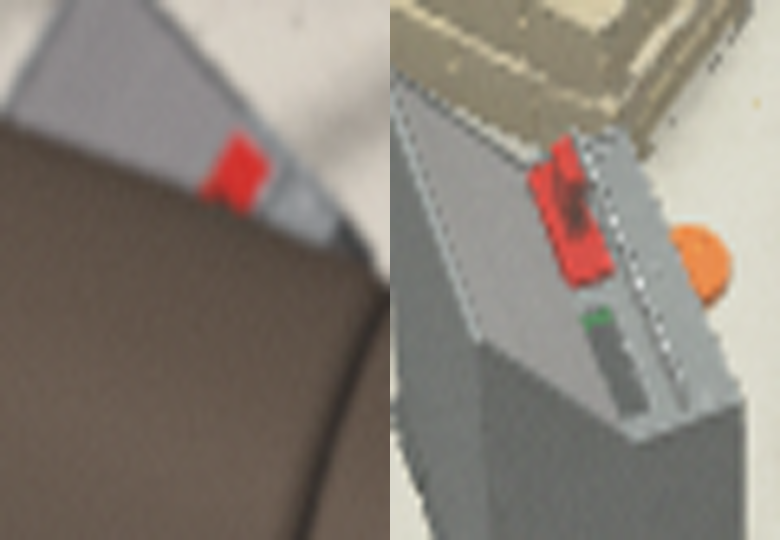

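```bash
python3 -c "
from plant import bot
print(bot.job_done())"
```

```text
the job is handed in; nothing more can be done
None
```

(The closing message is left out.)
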